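# Couple the coolant spout to its take-off, lock it and open the cock

## Robot

A 6-joint arm with a two-finger parallel gripper is mounted at the origin on the work surface. World frame = base frame: x ahead of the robot, y to its left, z up, the work surface at z = 0. Lengths are in m, angles in rad, forces in N, time in s.
With the tool pointing down it reaches from about 0.375 to 0.9 m from the base axis. Payload 3.1 kg.
Tool frame: the origin (TCP) lies at the very end of the fingers, on their centre line; the grasp point (between the pads) lies 19 mm behind it; z points along the fingers, y is the line along which they close (so a half turn about z gives the same grasp; the last joint's range is limited). The gripper opens to 85 mm and grips with 20 to 120 N. Pads are 22 mm wide; open, the fingers measure 114 mm over their backs; the gripper's body (76 mm by 85 mm) begins 54 mm behind the grasp point. The pads swing forward as they close: fully open they stand 13 mm farther back than shut.
Start: joints at [1.139, 0.527, 1.433, -0, 1.181, -0.178], TCP at [0.156, 0.605, 0.231] pointing down, gripper open.
Joint ranges: [-3.08, 3.08], [-0.75, 2.2], [0.22, 2.44], [-1.43, 4.57], [0, 2.65], [-2.85, 2.85]. Speed limits (rad/s): [2.79, 2.79, 3.14, 3.14, 3.14, 3.14].

## Interface

Orientations are given as a unit quaternion [x, y, z, w].
In Python, from workcell import ctrl, eyes, finder gives the robot as it stands. The module is installed in compiled form; this text tells all that it offers.
- The arm moves only by the shell command python3 -m creep 'ROWS' [FORCE]. ROWS is a JSON object of lists of equal length, an entry for each row: "claw": the closure in counts, from 0 (fully open) to 255 (shut); "delta_pos": the shift along the tool's x, y, z as a fraction of full scale, a list of three; "roll": the turn about the tool's z as a fraction of full scale. A call has 1 to 10 rows; each row is the pose to reach, as a shift and turn from the pose commanded when the call began, along the tool's axes at that moment; what a row does not reach only later rows make up. Full scale, the value 1, is 0.5 m for a shift and 90 degrees for a turn. A row lasts 1/12 s, in which the tool goes at most 41.7 mm and 7.16 degrees, less where a joint would pass 70% of its speed; a pose out of reach is approached as far as the arm can. A call with a number of a shift or a turn outside -1 to 1 is refused whole. A call with a gripper value outside its range is refused whole. The fingers move at their own pace and stop on an object; FORCE is the grip in N (left out, the last holds). Time passes only in rows, so rows that repeat a pose let the fingers close. It gives the time, the measured TCP pose, the force, the opening and the grip force at its end, in the units of the state.
- ctrl.observe(): the state, without advancing time (a new reading comes with each control period).
- eyes.grab_frame(name): name is "scene" or "top" or "wrist"; returns (picture, depth): 384x512x3 uint8, blue, green, red; 384x512 float32, m along the optical axis (not along the pixel's ray), 0 where there is no reading.
- eyes.camera_model(name): a dict with "mtx" (3x3 intrinsics, pixels), "k1" (the pictures are not rectified: a ray, as slopes to the right and down, at radius r is drawn at 1 + k1 r^2 times it, then the intrinsics apply), "R" (3x3) and "t" (3): a world point X has camera coordinates R X + t. Camera axes: x right, y down, z forward; pixel columns grow to the right and rows downward; lengths in m; the calibration is good to about 2 mm. A picture is of the moment at which its call begins: read the wrist's pose just before it. camera_model takes no time and is no camera call; for the wrist camera it gives the pose at the moment of the call.
- ctrl.finish_job(): hands the job in; it is judged then, once.
Trained networks look in the newest picture that a camera, given by its name, has taken for a name from the list of things; names that differ only in an ending like _2 or _b are one class to them, and where a whole thing is asked for, a point or a joint stands for the part that bears it (a point fixed in the world has none). Each returns a list of dicts, best first, with "confidence" (0 to 1); they miss things now and then, are a little off and sometimes report something else, mostly with a low value. They report only what shows in the picture. A call takes as long as a camera call. They do not tell look-alikes from the thing itself.
- finder.trace(camera, query): "pixels" (384x512 bool, what is visible of it).
- finder.tip_of(camera, query): "point" ([x, y, z] in m, in the coordinates of the camera as it stood for that picture, good to about 4 mm: a listed point, or the origin of a listed thing).
The state is a dict: "time_s": time; "joint_positions": joint angles; "dq": joint speeds; "joint_torque": joint torques, N m; "position": TCP position; "orientation": TCP orientation; "ft_force": force on the tool from outside, world axes, zero at the start; "torque": the same for the moment, N m; "opening": finger opening in m; "grasp_force": force on a finger pad.
Only numpy, scipy, OpenCV 4.12 (cv2) and the standard library are available. Lean on these libraries where they do the work, as an engineer would, in place of code of your own. Each camera call takes 0.05 s, during which the arm holds its last target. There are 200 camera calls.

## Task

Move the lathe's coolant spout from its slanting parking stub to the upright ball of the coolant take-off: raise the coupler's lever fully to free it, set the coupler squarely down onto the take-off ball with the spout pointing at the lathe, and press the lever fully down to lock it. Only then open the take-off's ball cock by turning its handle to the stop, in line with its pipe. Leave the indicator stand, oil can and chuck key undisturbed, and let go of everything.

Things in the scene. Friction and masses are not known exactly. Their poses are not given: they have to be found in the camera images.
- coupler: Coolant coupler with spout, 0.45 to 0.7 kg, bare aluminium and steel; starts locked on the parking stub. Origin: centre of the rim of its mouth-down socket (64 mm wide, bore 53 mm, 58 mm deep); z up its axis, x along the spout. Neck 30 mm thick above the socket to z = 85. Yoke lever straddles the socket, 90 mm wide over all in y, reaching to z = -15 when down. Stands by itself when set on a ball.
- elbow (a point): Middle of the coupler's square elbow block (coupler z = 115), the place to hold it by: 36 mm along x, 32 mm across its two flat y sides, z = 85 to 131. The spout leaves it along +x.
- socket_centre (a point): Point in the coupler's socket (coupler z = 32) that coincides with the ball's centre when the coupler is fully seated, its rim flat on the ball's collar. Axes as the coupler's.
- spout_tip (a point): Mouth of the 16 mm thick spout, at coupler x = 138, z = 101 mm; the spout runs from the elbow block at z = 112.
- lever_pivot (a point): Axis of the coupler's lever: runs along the coupler's y through coupler z = 42, x = 0.
- coupler_lever (a joint): Lever angle, rad: 0 = down, locked (lever along coupler -x, claws under the ball's collar); 0.96 = fully raised, at its stop (knob at coupler x = -63, z = 132 mm). Raising swings the knob from -x towards +z. Stays where left; about 1 N at the knob moves it. The claws let go from 0.4 up; locked, the coupler has 3.5 mm of play along its axis.
- lever_knob (a point): Centre of the black ball knob, 22 mm across, at the lever's end, 110 mm from the pivot axis. Behind it the lever is a bar 12 mm thick for 35 mm, then splays out to a yoke 90 mm wide. Axes as the coupler's when the lever is down.
- parking_stub: Fixed bracket, base plate from x = -15 to 105 mm, 100 mm wide, with a stub 34 mm thick that leans 30 degrees from vertical towards its own -x side (the robot's side) and carries a collar 72 mm wide, 5 mm thick, and a ball. Origin on the table under the centre of the collar's top, which is 120 mm high; z up. Stands on the left or on the right.
- parking_ball (a point): Centre of the 50 mm ball on the parking stub, 32 mm above its collar along the slanting axis; z runs up that axis.
- takeoff: Fixed coolant take-off: plate 100 mm along x, y -210 to +55 mm; at the origin (table height, z up) an upright standpipe 34 mm thick with a 72 mm collar (top at 120 mm) and a ball. A pipe at height 50 mm runs along -y through a brass ball cock at y = -100 to a bend at y = -175. Stands on the other side from the parking stub.
- takeoff_ball (a point): Centre of the 50 mm ball on the upright standpipe, 152 mm above the table, 32 mm above the collar's top. Axes as the take-off's.
- cock_handle (a joint): Angle of the cock's handle in rad: 0 = shut (handle crosswise, along the take-off's -x), 1.571 = open, at its hard stop (handle over the pipe, along the take-off's -y). Opening turns it anticlockwise seen from above. Stays where it is left; about 2 N at the grip turns it.
- cock_stem (a point): On the upright axis of the cock's handle, at the height of the handle (95 mm above the table), take-off x 0, y -100 mm.
- cock_grip (a point): Place to hold the cock's flat handle, 75 mm from its stem axis: a black rubber sleeve 20 mm wide, 10 mm high, from 29 to 95 mm from the axis. Its x axis runs along the handle towards the stem.
- lathe: The lathe along the far side of the table, fixed; x points away from the robot, square to its bed. Origin on the table 700 mm ahead of the robot; its nearest tall part, the square tool post, begins 100 mm beyond that, the bar being turned lies 230 mm beyond, along y.
- indicator_stand: Bystander: dial indicator on a magnetic base (55 x 50 x 55 mm) with a post to 265 mm and a dial 54 mm wide held 70 mm to its x side at height 175 mm; stands beside the parking stub on its -y side. Origin: centre of its underside.
- oil_can: Bystander: oil can, 60 mm wide, 175 mm high with its spout, beside the take-off on its +y side. Origin: centre of its underside.
- chuck_key: Bystander: lathe chuck key, 110 x 130 x 20 mm, lying on the table in front of the robot. Origin: under the middle of its shank.
Things that resemble listed ones, but are neither listed nor needed, are in the scene too. Leave any turquoise look-alike of the parking_stub alone.

How it is judged:
By the outcome, as a careful person would: the job done as asked, in the order asked, and still so for the second after the job is handed in, with the robot touching nothing.
It also fails if it takes over 67 s, if anything falls off the work surface, if the arm or the gripper's body presses on something with over 40 N, if the wrist force passes 120 N, or if a joint passes its speed limit or range.

## Working session

There is one attempt and no reset: what is moved stays moved. The work goes in short steps, Python scripts to look and compute and a shell command to move; the robot and the scene stay as the last step left them, time stands still between calls to the robot, and variables do not carry over. Pictures are saved under pics/ and viewed, at most 11 in all, crops included, and the job is handed in when it is done.

```bash
mkdir -p pics; cat > h.py <<'E'
import numpy as np, cv2
from workcell import ctrl, eyes, finder
from scipy.spatial.transform import Rotation as Rn
def world(cam,p):
    m=eyes.camera_model(cam); return np.array(m["R"]).T@(np.array(p)-np.array(m["t"]))
def pix(cam,X):
    m=eyes.camera_model(cam); c=np.array(m["R"])@np.array(X)+np.array(m["t"]); s=c[:2]/c[2]; s=s*(1+m["k1"]*(s@s)); K=np.array(m["mtx"]); return K[:2,:2]@s+K[:2,2]
def cloud(cam,depth):
    m=eyes.camera_model(cam);K=np.array(m["mtx"]);v,u=np.mgrid[:384,:512]
    d=np.stack([(u-K[0,2])/K[0,0],(v-K[1,2])/K[1,1]],-1);s=d.copy()
    for _ in range(8): s=d/(1+m["k1"]*(s**2).sum(-1,keepdims=True))
    P=np.concatenate([s*depth[...,None],depth[...,None]],-1)
    return (P-np.array(m["t"]))@np.array(m["R"])
def tips(cam,q,n=3):
    r=finder.tip_of(cam,q)
    for a in r[:n]:
        w=world(cam,a["point"]); print(cam,q,round(a["confidence"],2),np.round(w,4),np.round(pix(cam,w)).astype(int))
    return r
def tool():
    s=ctrl.observe(); return np.array(s["position"]),Rn.from_quat(s["orientation"]).as_matrix(),s
def st():
    p,R,s=tool(); print(s["time_s"],np.round(p,4),"\n",np.round(R,3)); print(np.round(s["joint_positions"],3),np.round(s["ft_force"],1),s["opening"],s["grasp_force"])
def delta(target,full=0.5):
    p,R,s=tool(); return np.round(R.T@(np.array(target)-p)/full,4)
E
python3 - <<'E'
from h import *
st()
for c in ["top","scene"]:
    im,d=eyes.grab_frame(c); cv2.imwrite(f"pics/{c}0.png",im); np.save(f"{c}0.npy",d)
    for q in ["elbow","lever_knob","parking_ball","parking_stub","takeoff_ball","takeoff","cock_grip","cock_stem","spout_tip"]: tips(c,q,2)
for q in ["indicator_stand","oil_can","chuck_key","lathe"]: tips("top",q,1)
a=cv2.imread("pics/top0.png");
cv2.imwrite("pics/both0.png",cv2.resize(np.vstack([a,im]),(400*2*384//384//1,600*2//1)) if 0 else cv2.resize(np.hstack([a,im]),(800,300)))
cv2.imwrite("pics/top0b.png",cv2.resize(a,(800,600)));
E
```

```text
0.0 [0.156  0.6045 0.2303] 
 [[-0.968  0.25  -0.001]
 [ 0.25   0.968 -0.002]
 [ 0.    -0.002 -1.   ]]
[ 1.14   0.528  1.434  0.     1.181 -0.179] [0.  0.6 0.3] 0.08547172400910719 0.0
top elbow 0.65 [ 0.4767 -0.2028  0.2164] [327 229]
top elbow 0.52 [ 6.245e-01 -3.213e-01  5.000e-04] [352 179]
top lever_knob 0.78 [ 0.4243 -0.209   0.0992] [320 249]
top lever_knob 0.69 [0.5825 0.1165 0.0956] [198 187]
top parking_ball 0.9 [ 0.4294 -0.3976  0.1516] [398 249]
top parking_ball 0.59 [ 0.5284 -0.1935  0.1469] [318 208]
top parking_stub 0.92 [ 0.4343 -0.3936  0.0019] [377 245]
top parking_stub 0.66 [ 0.5418 -0.1931  0.0012] [308 207]
top takeoff_ball 0.97 [0.5577 0.2086 0.1522] [158 194]
top takeoff 0.66 [ 5.514e-01  2.075e-01 -3.000e-04] [170 201]
top cock_grip 0.73 [0.5112 0.0923 0.0938] [207 214]
top cock_stem 0.9 [0.5791 0.1166 0.0967] [198 189]
top spout_tip 0.7 [ 0.5988 -0.1862  0.2828] [326 173]
scene elbow 0.56 [ 0.4759 -0.202   0.2175] [179 193]
scene lever_knob 0.64 [ 0.4247 -0.2035  0.0969] [176 218]
scene parking_ball 0.87 [ 0.5242 -0.1904  0.1478] [193 220]
scene parking_ball 0.74 [ 0.4281 -0.3935  0.145 ] [113 229]
scene parking_stub 0.77 [ 0.4438 -0.3895  0.0055] [127 267]
scene parking_stub 0.72 [ 0.6237 -0.3188  0.0008] [174 298]
scene takeoff_ball 0.82 [0.5603 0.2124 0.1568] [308 179]
scene takeoff 0.64 [0.5584 0.2128 0.0021] [304 215]
scene cock_grip 0.63 [0.5143 0.0927 0.0944] [270 200]
scene cock_stem 0.89 [0.5832 0.1151 0.092 ] [289 209]
scene spout_tip 0.77 [ 0.5973 -0.1836  0.2874] [204 191]
scene spout_tip 0.31 [ 0.4139 -0.0254  0.0006] [225 219]
top indicator_stand 0.57 [ 0.6226 -0.3223  0.0013] [352 180]
top oil_can 0.61 [0.5332 0.3314 0.0016] [127 207]
top chuck_key 0.89 [ 0.4128 -0.0303 -0.0012] [252 251]
top lathe 0.37 [ 0.544  -0.197   0.0062] [310 206]
```

View pics/top0b.png

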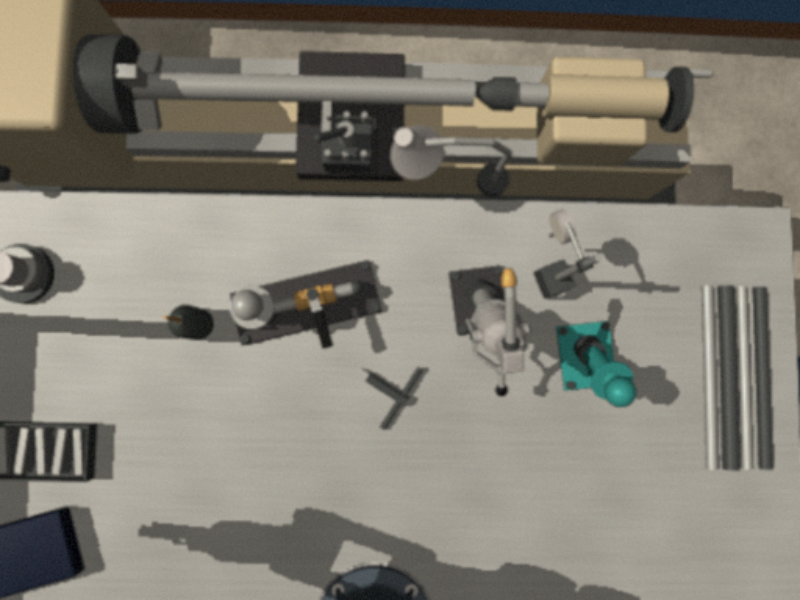

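View pics/scene0.png

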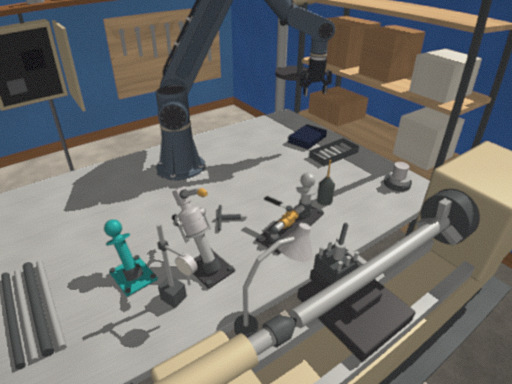

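The top view shows the coupler on the grey parking stub, with spout tip (326,173), elbow (327,229) and black knob (320,249). There are two stub-like things. The turquoise one at top (398,249) is the look-alike and is bare. The dark-plated grey one at (308,207) carries the coupler and has the indicator stand on its -y side, so it is the one meant. The take-off is at (158,194), its cock at (198,188) with the black handle at (207,214). The scene view agrees.

```bash
python3 -m creep '{"claw":[0,0,0,0,0,0,0,0,0],"delta_pos":[[-0.575,-0.275,-0.2],[-0.575,-0.275,-0.2],[-0.575,-0.275,-0.2],[-0.575,-0.275,-0.2],[-0.575,-0.275,-0.2],[-0.575,-0.275,-0.2],[-0.575,-0.275,-0.2],[-0.575,-0.275,-0.2],[-0.575,-0.275,-0.2]],"roll":[0,0,0,0,0,0,0,0,0]}' 30
python3 -m creep '{"claw":[0,0,0,0,0,0,0,0,0,0],"delta_pos":[[-0.2,-0.774,-0.06],[-0.2,-0.774,-0.06],[-0.2,-0.774,-0.06],[-0.2,-0.774,-0.06],[-0.2,-0.774,-0.06],[-0.2,-0.774,-0.06],[-0.2,-0.774,-0.06],[-0.2,-0.774,-0.06],[-0.2,-0.774,-0.06],[-0.2,-0.774,-0.06]],"roll":[-0.256,-0.256,-0.256,-0.256,-0.256,-0.256,-0.256,-0.256,-0.256,-0.256]}'
python3 - <<'E'
from h import *
st(); print(delta([.38,-.21,.36]))
m=eyes.camera_model("wrist"); print(-np.array(m["R"]).T@m["t"], m["R"])
print(eyes.camera_model("top"))
E
```

```text
time_s: 1.95
position: [0.4072, 0.3967, 0.3342]
orientation: [0.13, 0.992, 0.001, 0.004]
ft_force: [0.8, 0.4, 0.3]
opening: 0.0854
grasp_force: 0.0
time_s: 2.78
position: [0.3998, -0.0017, 0.3617]
orientation: [-0.074, 0.997, -0.0, 0.0]
ft_force: [1.1, 0.9, 0.3]
opening: 0.0858
grasp_force: 0.0
2.7833 [ 0.3998 -0.0017  0.3617] 
 [[-0.989 -0.148  0.001]
 [-0.148  0.989 -0.001]
 [-0.001 -0.001 -1.   ]]
[-0.285  0.051  1.757 -0.     1.332 -2.005] [1.1 0.9 0.3] 0.08578165187962526 0.0
[ 0.1009 -0.4062  0.0037]
[ 0.33109619 -0.01252915  0.50404137] [[-1.48753074e-01  9.88874312e-01 -3.42468062e-04]
 [ 9.51980070e-01  1.43296895e-01  2.70554888e-01]
 [ 2.67593853e-01  3.99198484e-02 -9.62704490e-01]]
{'mtx': array([[393.18800725,   0.        , 256.06372595],
       [  0.        , 393.18800725, 195.6724141 ],
       [  0.        ,   0.        ,   1.        ]]), 'k1': -0.0338173489775061, 'R': array([[ 0.014436  , -0.9994906 ,  0.02846309],
       [-0.9958241 , -0.01693771, -0.0897077 ],
       [ 0.0901441 , -0.02704921, -0.99556134]]), 't': array([-0.04855834,  0.56854368,  1.09011792])}
```

```bash
python3 -m creep '{"claw":[0,0,0,0,0,0,0],"delta_pos":[[0.1,-0.406,0.0],[0.1,-0.406,0.0],[0.1,-0.406,0.0],[0.1,-0.406,0.0],[0.1,-0.406,0.0],[0.1,-0.406,0.0],[0.1,-0.406,0.0]],"roll":[0,0,0,0,0,0,0]}'
python3 - <<'E'
from h import *
st()
im,d=eyes.grab_frame("wrist"); np.save("w1.npy",d)
for q in ["elbow","lever_knob","parking_ball","parking_stub","lever_pivot","socket_centre","spout_tip"]: tips("wrist",q,2)
cv2.imwrite("pics/w1.png",im)
im,d=eyes.grab_frame("top");cv2.imwrite("pics/crop1.png",cv2.resize(im[130:290,240:440],(800,640))[:600])
E
```

```text
time_s: 3.37
position: [0.3808, -0.2096, 0.361]
orientation: [-0.072, 0.997, 0.0, -0.0]
ft_force: [0.3, -0.1, 0.8]
opening: 0.0857
grasp_force: 0.0
3.3667 [ 0.3808 -0.2096  0.361 ] 
 [[-0.99  -0.144 -0.   ]
 [-0.144  0.99   0.001]
 [ 0.     0.001 -1.   ]]
[-0.762  0.111  1.691  0.     1.34  -2.477] [ 0.3 -0.1  0.8] 0.08565408956238729 0.0
wrist elbow 0.73 [ 0.4763 -0.1974  0.2176] [251 277]
wrist lever_knob 0.66 [ 0.4219 -0.203   0.0991] [254 188]
wrist parking_ball 0.91 [ 0.4283 -0.3919  0.1527] [ 76 181]
wrist parking_stub 0.7 [ 0.4438 -0.3906 -0.0063] [131 165]
wrist parking_stub 0.63 [ 5.446e-01 -1.888e-01 -5.000e-04] [252 245]
wrist socket_centre 0.38 [ 5.418e-01 -1.873e-01  2.000e-04] [253 243]
```

View pics/w1.png

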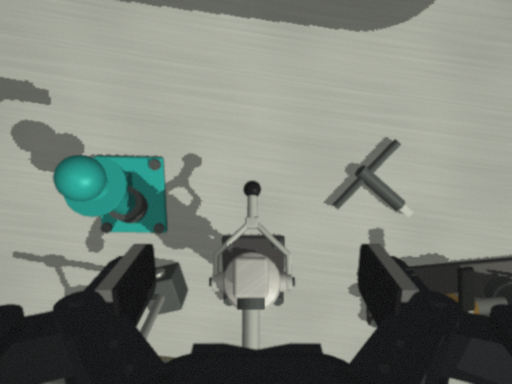

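The wrist view shows the grey stub with the coupler in line with the tool: knob (254,188), yoke, elbow (251,277), spout going down the picture. The turquoise look-alike is bare at (76,181). This confirms the grey one.

```bash
python3 - <<'E'
from h import *
d=np.load("w1.npy"); P=cloud("wrist",d); p,R,_=tool()
im=cv2.imread("pics/w1.png")
Q=P[180:340,200:310]; 
u=np.array([-R[0,0],-R[1,0]]); v=np.array([R[0,1],R[1,1]])  # coupler x,y dirs approx
def loc(Q): q=Q[...,:2]-np.array([.423,-.204]); return np.stack([q@u,q@v,Q[...,2]],-1)*1000
L=loc(Q.reshape(-1,3)); ok=(L[:,2]>205)&(L[:,2]<300); E=L[ok]
for lo in range(20,80,5):
    s=E[(E[:,0]>=lo)&(E[:,0]<lo+5)]
    if len(s)>3: print(lo,len(s),np.percentile(s[:,2],[5,50,95]).round(1),np.percentile(s[:,1],[3,97]).round(1))
K=loc(P[180:197,245:263].reshape(-1,3)); K=K[K[:,2]>80]; print("knob",len(K),K.min(0).round(1),K.max(0).round(1))
E
```

```text
30 158 [219.8 222.2 224.2] [-16.   11.2]
35 230 [222.7 225.3 227.6] [-17.4  11.8]
40 240 [225.6 228.4 230.9] [-17.4  11.7]
45 243 [229.4 231.8 234.1] [-17.2  11.7]
50 241 [232.7 235.  237.4] [-17.1  12.3]
55 235 [235.5 238.2 239.9] [-17.8  12.5]
60 77 [236.6 238.9 239.9] [-16.1  11.3]
65 154 [232.1 236.4 239.4] [-12.9   8.1]
70 155 [230.6 238.4 241.2] [-14.8  10. ]
75 102 [232.6 237.6 240.6] [-14.7  10. ]
knob 232 [-111.2  -11.    97.7] [  8.1   7.5 503.8]
```

```bash
python3 -m creep '{"claw":[0,0,0,0,0,0,0,0,0,0],"delta_pos":[[-0.063,-0.005,0.0],[-0.063,-0.005,0.1],[-0.063,-0.005,0.2],[-0.063,-0.005,0.3],[-0.063,-0.005,0.4],[-0.063,-0.005,0.48],[-0.063,-0.005,0.52],[-0.063,-0.005,0.55],[-0.063,-0.005,0.55],[-0.063,-0.005,0.55]],"roll":[0,0,0,0,0,0,0,0,0,0]}'
python3 -m creep '{"claw":[120,180,255,255,255,255,255,255,255,255],"delta_pos":[[0,0,0],[0,0,0],[0,0,0],[0,0,0],[0,0,0],[0,0,0],[0,0,0],[0,0,0],[0,0,0],[0,0,0]],"roll":[0,0,0,0,0,0,0,0,0,0]}' 25
```

```text
time_s: 4.65
position: [0.4122, -0.2049, 0.0855]
orientation: [-0.075, 0.997, 0.001, -0.001]
ft_force: [-0.3, 0.0, 0.5]
opening: 0.0856
grasp_force: 0.0
time_s: 5.48
position: [0.4137, -0.2064, 0.0866]
orientation: [-0.074, 0.997, -0.001, 0.001]
ft_force: [4.1, 0.4, 2.8]
opening: 0.019
grasp_force: 24.2
```

```bash
python3 -m creep '{"claw":[255,255,255,255,255,255,255,255,255,255],"delta_pos":[[0.010,0,-0.021],[0.019,0,-0.042],[0.025,0,-0.064],[0.028,0,-0.087],[0.029,0,-0.110],[0.028,0,-0.133],[0.025,0,-0.156],[0.019,0,-0.178],[0.010,0,-0.199],[0.004,0,-0.214]],"roll":[0,0,0,0,0,0,0,0,0,0]}'
python3 -m creep '{"claw":[255,255],"delta_pos":[[0,0,0],[0,0,0]],"roll":[0,0]}'
python3 - <<'E'
from h import *
im,d=eyes.grab_frame("wrist");cv2.imwrite("pics/w2.png",im)
im,d=eyes.grab_frame("scene");cv2.imwrite("pics/s2.png",np.hstack([cv2.resize(im[150:310,80:280],(500,400)),cv2.resize(cv2.imread("pics/w2.png")[150:,130:400],(300,260)).repeat(1,0)[:400] if 0 else cv2.resize(cv2.imread("pics/w2.png")[:,128:384],(267,400))]))
for q in ["lever_knob","elbow"]: tips("scene",q,1)
E
```

```text
time_s: 6.32
position: [0.3979, -0.2026, 0.1922]
orientation: [-0.078, 0.997, 0.005, -0.014]
ft_force: [-25.3, -7.2, 8.0]
opening: -0.0
grasp_force: 13.2
time_s: 6.48
position: [0.3978, -0.2027, 0.1922]
orientation: [-0.078, 0.997, 0.004, -0.014]
ft_force: [-23.9, -6.8, 8.5]
opening: 0.0001
grasp_force: 12.9
scene lever_knob 0.61 [ 0.4197 -0.193   0.1883] [175 191]
scene elbow 0.57 [ 0.4832 -0.1947  0.2228] [183 192]
```

View pics/s2.png

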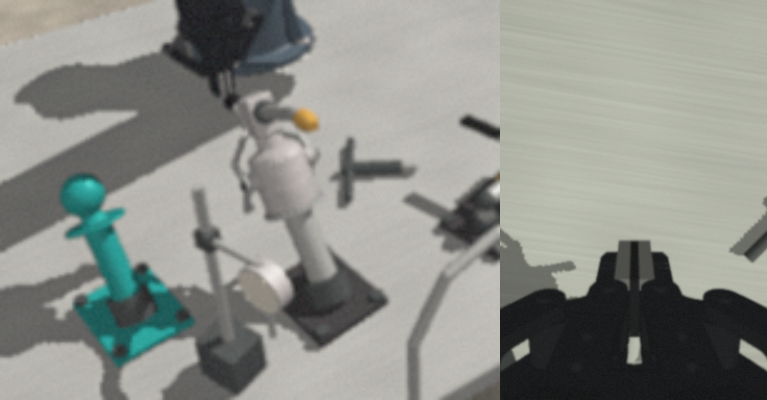

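The scene crop shows the lever almost up at (250,105), with the fingers shut just outside the knob: it slipped out of the pads near the end. I'll back off outward and look.

```bash
python3 -m creep '{"claw":[255,255,0,0,0,0],"delta_pos":[[0.04,0,0],[0.06,0,0],[0.06,0,-0.1],[0.06,0,-0.2],[0.06,0,-0.2],[0.06,0,-0.2]],"roll":[0,0,0,0,0,0]}'
python3 - <<'E'
from h import *
im,d=eyes.grab_frame("wrist");np.save("w3.npy",d);cv2.imwrite("pics/w3.png",im)
st()
for q in ["lever_knob","elbow"]: tips("wrist",q,1)
P=cloud("wrist",d); p,R,_=tool(); u=-R[:2,0]; v=R[:2,1]
hsv=im.max(-1); m=(hsv<60)&(P[...,2]>.15)&(P[...,2]<.23)&(d>0)&(abs((P[...,:2]-p[:2])@v)<.03)
q=P[m]; print(len(q),"u",np.percentile((q[:,:2]-p[:2])@u,[3,50,97]),"v",np.percentile((q[:,:2]-p[:2])@v,[3,50,97]),np.percentile(q[:,2],[3,50,97]))
E
```

```text
time_s: 7.18
position: [0.3821, -0.2117, 0.2975]
orientation: [-0.074, 0.997, -0.003, 0.003]
ft_force: [0.2, 0.0, -0.0]
opening: 0.0479
grasp_force: 0.0
7.2333 [ 0.381  -0.2107  0.2952] 
 [[-0.989 -0.148  0.003]
 [-0.148  0.989 -0.003]
 [-0.002 -0.003 -1.   ]]
[-0.763  0.181  1.799 -0.     1.157 -2.483] [-0.3  0.  -0.9] 0.055755569718148726 0.0
wrist lever_knob 0.91 [ 0.4073 -0.2018  0.1731] [262 218]
wrist elbow 0.89 [ 0.474  -0.2009  0.2126] [249 319]
483 u [0.01620679 0.02349814 0.10355441] v [-0.01360488  0.00418597  0.01307848] [0.17609064 0.18125066 0.22685338]
```

```bash
python3 -m creep '{"claw":[0,0,0,0,0,0,0,0],"delta_pos":[[-0.052,0.008,0],[-0.052,0.008,0.05],[-0.052,0.008,0.1],[-0.052,0.008,0.17],[-0.052,0.008,0.23],[-0.052,0.008,0.272],[-0.052,0.008,0.272],[-0.052,0.008,0.272]],"roll":[0,0,0,0,0,0,0,0]}'
python3 -m creep '{"claw":[120,180,255,255,255,255,255,255,255,255],"delta_pos":[[0,0,0],[0,0,0],[0,0,0],[0,0,0],[0,0,0],[0,0,0],[0,0,0],[0,0,0],[0,0,0],[0,0,0]],"roll":[0,0,0,0,0,0,0,0,0,0]}' 25
python3 -m creep '{"claw":[255,255,255,255,255,255,255],"delta_pos":[[-0.002,0,-0.016],[-0.006,0,-0.032],[-0.011,0,-0.047],[-0.018,0,-0.061],[-0.021,0,-0.067],[-0.021,0,-0.067],[-0.021,0,-0.067]],"roll":[0,0,0,0,0,0,0]}'
```

```text
time_s: 8.0
position: [0.4043, -0.2011, 0.1554]
orientation: [-0.075, 0.997, 0.002, -0.002]
ft_force: [1.1, -0.1, 0.2]
opening: 0.0851
grasp_force: 0.0
time_s: 8.83
position: [0.4062, -0.2027, 0.1574]
orientation: [-0.075, 0.997, -0.0, 0.0]
ft_force: [-0.2, -0.7, 0.4]
opening: 0.02
grasp_force: 24.4
time_s: 9.42
position: [0.4166, -0.2009, 0.191]
orientation: [-0.075, 0.997, -0.0, 0.0]
ft_force: [2.9, 0.0, -3.4]
opening: 0.02
grasp_force: 24.6
```

```bash
python3 -m creep '{"claw":[255,255,255],"delta_pos":[[-0.004,0,-0.007],[-0.006,0,-0.01],[-0.006,0,-0.01]],"roll":[0,0,0]}'
python3 -m creep '{"claw":[0,0,0,0,0,0,0,0],"delta_pos":[[0,0,0],[0,0,0],[0,0,0],[0.1,0,-0.1],[0.1,0,-0.2],[0.1,0,-0.2],[0.1,0,-0.2],[0.1,0,-0.2]],"roll":[0,0,0,0,0,0,0,0]}'
python3 - <<'E'
from h import *
im,d=eyes.grab_frame("wrist");np.save("w4.npy",d);cv2.imwrite("pics/w4.png",im)
st()
for q in ["lever_knob","elbow"]: tips("wrist",q,1)
for q in ["lever_knob","elbow"]: tips("top",q,1) if 0 else None
P=cloud("wrist",d); p,R,_=tool(); u=-R[:2,0]; v=R[:2,1]
L=np.concatenate([((P[...,:2]-p[:2])@np.stack([u,v],1)),P[...,2:]],-1)*1000
m=(abs(L[...,1])<25)&(L[...,2]>150)&(L[...,2]<250)&(d>0)
for lo in range(20,140,5):
    s=L[m&(L[...,0]>=lo)&(L[...,0]<lo+5)]
    if len(s)>3: print(lo,len(s),np.percentile(s[:,2],[5,50,95]).round(1),np.percentile(s[:,1],[3,97]).round(1))
E
```

```text
time_s: 9.67
position: [0.4194, -0.2005, 0.1959]
orientation: [-0.075, 0.997, 0.0, -0.0]
ft_force: [2.4, -0.3, -3.6]
opening: 0.0196
grasp_force: 24.6
time_s: 10.33
position: [0.3702, -0.2088, 0.2975]
orientation: [-0.074, 0.997, -0.002, 0.002]
ft_force: [0.2, 0.7, -0.5]
opening: 0.0855
grasp_force: 0.0
10.3833 [ 0.3697 -0.2079  0.2961] 
 [[-0.989 -0.148  0.001]
 [-0.148  0.989 -0.001]
 [-0.001 -0.001 -1.   ]]
[-0.777  0.164  1.819 -0.     1.157 -2.497] [ 0.3  0.3 -0.6] 0.08577457717974805 0.0
wrist lever_knob 0.81 [ 0.416  -0.2031  0.1941] [254 249]
wrist elbow 0.73 [ 0.4118 -0.0265 -0.0014] [384 201]
30 29 [190.6 192.7 196.3] [-3.8  2.7]
35 220 [191.8 198.  201.5] [-8.7  7.9]
40 187 [195.7 201.2 203.4] [-10.2   9.4]
45 134 [196.5 201.7 203.4] [-9.9  8.7]
50 46 [196.4 200.2 202.1] [-8.1  6.9]
55 45 [189.8 192.4 194.3] [-7.   3.4]
60 60 [188.5 191.  192.8] [-7.1  3.5]
65 72 [184.9 189.4 190.6] [-8.   3.4]
70 54 [184.6 187.3 188.6] [-8.   2.7]
75 105 [176.6 183.8 186.9] [-10.7   4.6]
80 101 [173.7 183.9 185.3] [-12.7   3.7]
85 387 [172.  215.6 221.6] [-20.    7.3]
90 619 [172.3 221.  224.5] [-22.8  11.2]
95 532 [173.9 225.  227.7] [-23.2  16.2]
100 463 [172.8 228.1 230.4] [-23.2  20.8]
105 131 [169.9 185.3 230.8] [-14.3  24.5]
110 273 [151.9 158.1 174.3] [-22.   22.6]
115 348 [157.9 163.5 167.6] [-24.3  12.7]
120 112 [157.6 164.9 168.1] [-23.2  18. ]
125 85 [162.7 168.  171.9] [10.8 20.4]
130 92 [164.  171.4 175.1] [11.1 22.2]
135 99 [166.2 174.4 178.3] [10.2 22.9]
```

```bash
python3 -m creep '{"claw":[0,0,0,0,0,0,0,0],"delta_pos":[[-0.086,-0.001,0],[-0.086,-0.001,0.05],[-0.086,-0.001,0.1],[-0.086,-0.001,0.17],[-0.086,-0.001,0.22],[-0.086,-0.001,0.246],[-0.086,-0.001,0.246],[-0.086,-0.001,0.246]],"roll":[0,0,0,0,0,0,0,0]}'
python3 -m creep '{"claw":[120,180,255,255,255,255,255,255,255,255],"delta_pos":[[0,0,0],[0,0,0],[0,0,0],[0,0,0],[0,0,0],[0,0,0],[0,0,0],[0,0,0],[0,0,0],[0,0,0]],"roll":[0,0,0,0,0,0,0,0,0,0]}' 40
python3 -m creep '{"claw":[255,255,255,255],"delta_pos":[[-0.002,0,-0.007],[-0.005,0,-0.014],[-0.007,0,-0.02],[-0.007,0,-0.02]],"roll":[0,0,0,0]}'
python3 -m creep '{"claw":[255,255,255],"delta_pos":[[-0.003,0,-0.007],[-0.005,0,-0.012],[-0.005,0,-0.012]],"roll":[0,0,0]}'
python3 -m creep '{"claw":[0,0,0,0,0,0,0,0],"delta_pos":[[0,0,0],[0,0,0],[0,0,0],[0.1,0,-0.1],[0.1,0,-0.2],[0.1,0,-0.2],[0.1,0,-0.2],[0.1,0,-0.2]],"roll":[0,0,0,0,0,0,0,0]}'
cat >> h.py <<'E'
def prof(z0=150,z1=260,w=25,step=5,a=20,b=140):
    im,d=eyes.grab_frame("wrist"); P=cloud("wrist",d); p,R,_=tool(); u=-R[:2,0]; v=R[:2,1]
    L=np.concatenate([((P[...,:2]-p[:2])@np.stack([u,v],1)),P[...,2:]],-1)*1000
    m=(abs(L[...,1])<w)&(L[...,2]>z0)&(L[...,2]<z1)&(d>0)
    for lo in range(a,b,step):
        s=L[m&(L[...,0]>=lo)&(L[...,0]<lo+step)]
        if len(s)>3: print(lo,len(s),np.percentile(s[:,2],[5,50,95]).round(1),np.percentile(s[:,1],[3,97]).round(1))
    return im,d,L
E
python3 - <<'E'
from h import *
st();prof(b=120)
for q in ["lever_knob","elbow"]: tips("wrist",q,1)
E
```

```text
time_s: 11.15
position: [0.4118, -0.2012, 0.1712]
orientation: [-0.075, 0.997, 0.002, -0.002]
ft_force: [0.4, 0.1, 0.1]
opening: 0.0856
grasp_force: 0.0
time_s: 11.98
position: [0.4125, -0.2022, 0.1729]
orientation: [-0.075, 0.997, -0.0, -0.0]
ft_force: [-0.8, -1.2, 1.8]
opening: 0.0194
grasp_force: 39.0
time_s: 12.32
position: [0.4167, -0.2016, 0.1833]
orientation: [-0.075, 0.997, -0.0, 0.001]
ft_force: [2.3, 1.0, -3.9]
opening: 0.0195
grasp_force: 39.2
time_s: 12.57
position: [0.4189, -0.2012, 0.1892]
orientation: [-0.075, 0.997, -0.0, 0.0]
ft_force: [2.8, -0.5, -3.8]
opening: 0.0194
grasp_force: 39.2
time_s: 13.23
position: [0.3693, -0.2094, 0.2905]
orientation: [-0.074, 0.997, -0.002, 0.001]
ft_force: [-0.2, 0.3, 0.4]
opening: 0.0854
grasp_force: 0.0
13.2333 [ 0.3693 -0.2094  0.2905] 
 [[-0.989 -0.148  0.003]
 [-0.148  0.989 -0.003]
 [-0.003 -0.004 -1.   ]]
[-0.78   0.17   1.829 -0.     1.138 -2.499] [-0.2  0.3  0.4] 0.08540289614989695 0.0
35 182 [193.3 198.8 203.1] [-7.6  5.9]
40 221 [196.2 203.1 205.6] [-9.9  8.9]
45 159 [199.1 204.5 206.4] [-10.6   9.1]
50 88 [199.8 203.8 205.1] [-8.7  7.7]
55 22 [194.2 196.5 201.4] [-6.6  2.5]
60 72 [191.3 194.5 196.3] [-7.2  3.9]
65 66 [189.8 192.7 194.6] [-7.3  3.1]
70 61 [186.5 190.2 192.3] [-8.2  3.1]
75 73 [178.5 188.2 190.1] [-10.    3.3]
80 116 [180.5 186.4 188. ] [-10.8   4.1]
85 232 [174.2 185.  221.7] [-18.4   6. ]
90 723 [174.9 221.3 225.4] [-21.8   9.4]
95 590 [176.3 225.7 228.3] [-23.2  14.6]
100 291 [172.9 225.6 229.7] [-23.   20.3]
105 115 [171.4 179.6 193.1] [-17.2  24.5]
110 192 [153.4 159.4 178.2] [-18.4  24.2]
115 406 [158.  163.8 169.4] [-23.8  11.1]
wrist lever_knob 0.57 [ 0.419  -0.2036  0.195 ] [253 258]
wrist elbow 0.56 [ 0.4802 -0.199   0.2141] [246 345]
```

```bash
python3 -m creep '{"claw":[255,255,255,255,255,255,255,255],"delta_pos":[[-0.02,0,0],[-0.02,0,0],[-0.02,0,0],[-0.02,0,0.07],[-0.02,0,0.14],[-0.02,0,0.2],[-0.02,0,0.221],[-0.02,0,0.221]],"roll":[0,0,0,0,0,0,0,0]}'
python3 -m creep '{"claw":[255,255,255,255,255],"delta_pos":[[-0.008,0,0],[-0.016,0,0],[-0.024,0,0],[-0.032,0,0],[-0.032,0,0]],"roll":[0,0,0,0,0]}'
```

```text
time_s: 14.05
position: [0.3772, -0.2053, 0.1753]
orientation: [-0.075, 0.997, 0.003, -0.003]
ft_force: [0.2, 0.3, 0.1]
opening: 0.0001
grasp_force: 0.0
time_s: 14.47
position: [0.3959, -0.2051, 0.1792]
orientation: [-0.075, 0.997, -0.001, 0.001]
ft_force: [-0.8, -0.3, -0.6]
opening: -0.0
grasp_force: 0.1
```

```bash
python3 -m creep '{"claw":[255,255,255],"delta_pos":[[-0.006,0,0],[-0.01,0,0],[-0.01,0,0]],"roll":[0,0,0]}'
python3 -m creep '{"claw":[255,255,255],"delta_pos":[[-0.006,0,0],[-0.01,0,0],[-0.01,0,0]],"roll":[0,0,0]}'
```

```text
time_s: 14.72
position: [0.3959, -0.203, 0.1781]
orientation: [-0.076, 0.997, 0.001, -0.004]
ft_force: [-10.1, -2.3, 2.4]
opening: -0.0001
grasp_force: 5.4
time_s: 14.97
position: [0.3962, -0.2005, 0.1774]
orientation: [-0.077, 0.997, 0.004, -0.009]
ft_force: [-18.2, -2.7, 5.7]
opening: -0.0001
grasp_force: 9.5
```

```bash
python3 -m creep '{"claw":[255,255,255,255,255],"delta_pos":[[0,0,-0.006],[0,0,-0.012],[0,0,-0.018],[0,0,-0.024],[0,0,-0.024]],"roll":[0,0,0,0,0]}'
python3 -m creep '{"claw":[255,255,255,0,0,0,0,0],"delta_pos":[[0.04,0,0],[0.05,0,0],[0.06,0,0],[0.06,0,-0.1],[0.06,0,-0.2],[0.06,0,-0.2],[0.06,0,-0.2],[0.06,0,-0.2]],"roll":[0,0,0,0,0,0,0,0]}'
python3 - <<'E'
from h import *
st();im,d,L=prof(b=110); cv2.imwrite("pics/w5.png",im)
for q in ["lever_knob","elbow"]: tips("wrist",q,1)
E
```

```text
time_s: 15.38
position: [0.4015, -0.202, 0.1904]
orientation: [-0.075, 0.997, 0.001, -0.003]
ft_force: [-8.4, -0.2, 0.5]
opening: 0.0001
grasp_force: 3.7
time_s: 16.05
position: [0.3757, -0.2081, 0.2913]
orientation: [-0.075, 0.997, -0.001, 0.001]
ft_force: [0.1, -0.3, -0.5]
opening: 0.0601
grasp_force: 0.0
16.05 [ 0.3757 -0.2081  0.2913] 
 [[-0.989 -0.149  0.003]
 [-0.149  0.989 -0.002]
 [-0.002 -0.003 -1.   ]]
[-0.767  0.177  1.817  0.     1.144 -2.488] [ 0.1 -0.3 -0.5] 0.06005714532093538 0.0
25 110 [191.2 196.5 200.1] [-4.5  8. ]
30 220 [194.9 200.5 203.5] [-7.5 10.5]
35 190 [196.3 202.9 205. ] [-8.3 12. ]
40 110 [198.6 202.3 204.3] [-7.3 10.3]
45 29 [193.7 199.6 201.3] [-4.5  6.2]
50 72 [189.8 193.4 195.1] [-5.5  5.5]
55 69 [189.1 191.6 193.2] [-5.5  4.8]
60 66 [185.8 189.5 191.7] [-6.4  4.8]
65 78 [178.4 188.1 189.6] [-8.   4.1]
70 122 [178.7 185.5 187.8] [-9.1  5.9]
75 305 [175.8 217.3 221.3] [-19.4   5.8]
80 651 [175.6 221.2 224.4] [-20.6   9.4]
85 607 [173.9 225.  227.9] [-23.2  13.6]
90 528 [176.7 228.8 231.4] [-23.   18.3]
95 401 [175.1 231.8 234.2] [-23.   22.8]
100 75 [156.  177.9 232.9] [-12.7  24.5]
105 385 [153.1 161.  166.5] [-22.8  10.2]
wrist lever_knob 0.78 [ 0.4122 -0.1984  0.1932] [261 242]
wrist elbow 0.6 [ 0.4747 -0.1975  0.2194] [249 336]
```

```bash
python3 -m creep '{"claw":[0,0,0,0,0,0,0,0,0,0],"delta_pos":[[-0.08,-0.012,0],[-0.16,-0.012,0],[-0.203,-0.012,0],[-0.203,-0.012,0],[-0.203,-0.012,0.05],[-0.203,-0.012,0.1],[-0.203,-0.012,0.15],[-0.203,-0.012,0.182],[-0.203,-0.012,0.182],[-0.203,-0.012,0.182]],"roll":[0,0,0,0,0,0,0,0,0,0]}'
python3 -m creep '{"claw":[120,180,255,255,255,255,255,255,255,255],"delta_pos":[[0,0,0],[0,0,0],[0,0,0],[0,0,0],[0,0,0],[0,0,0],[0,0,0],[0,0,0],[0,0,0],[0,0,0]],"roll":[0,0,0,0,0,0,0,0,0,0]}' 80
```

```text
time_s: 17.03
position: [0.4747, -0.1978, 0.1977]
orientation: [-0.074, 0.997, 0.002, -0.002]
ft_force: [0.4, -0.2, 0.1]
opening: 0.0854
grasp_force: 0.0
time_s: 17.87
position: [0.4764, -0.1987, 0.2008]
orientation: [-0.075, 0.997, -0.001, 0.001]
ft_force: [-1.5, 0.8, 6.2]
opening: 0.0329
grasp_force: 76.9
```

```bash
python3 -m creep '{"claw":[255,255,255,255,255],"delta_pos":[[0.005,0,-0.009],[0.01,0,-0.017],[0.015,0,-0.026],[0.02,0,-0.035],[0.02,0,-0.035]],"roll":[0,0,0,0,0]}'
python3 -m creep '{"claw":[255,255,255,255,255,255,255,255],"delta_pos":[[0.008,0,-0.014],[0.016,0,-0.028],[0.024,0,-0.042],[0.032,0,-0.055],[0.04,0,-0.069],[0.048,0,-0.083],[0.056,0,-0.097],[0.056,0,-0.097]],"roll":[0,0,0,0,0,0,0,0]}'
python3 - <<'E'
from h import *
st()
for c in ["scene","top"]:
    im,d=eyes.grab_frame(c); cv2.imwrite(f"pics/{c}6.png",im)
cv2.imwrite("pics/s6.png",cv2.resize(cv2.imread("pics/scene6.png")[100:310,80:360],(800,600)))
m=eyes.camera_model("top")
for q in ["lever_knob","elbow","socket_centre","spout_tip","lathe","takeoff_ball","cock_stem"]: tips("top",q,1)
E
```

```text
time_s: 18.28
position: [0.4658, -0.2002, 0.2176]
orientation: [-0.075, 0.997, -0.0, -0.0]
ft_force: [0.6, -0.3, -3.0]
opening: 0.0325
grasp_force: 78.6
time_s: 18.95
position: [0.4383, -0.2047, 0.2669]
orientation: [-0.074, 0.997, -0.001, 0.001]
ft_force: [0.2, 0.4, -5.3]
opening: 0.0333
grasp_force: 79.8
18.95 [ 0.4383 -0.2047  0.2669] 
 [[-0.989 -0.148  0.001]
 [-0.148  0.989 -0.002]
 [-0.001 -0.002 -1.   ]]
[-6.680e-01  2.900e-01  1.734e+00 -1.000e-03  1.116e+00 -2.388e+00] [ 0.2  0.4 -5.3] 0.033254951690266904 79.76935068843886
top elbow 0.6 [ 0.436  -0.2079  0.2762] [335 247]
top socket_centre 0.88 [ 0.478  -0.1989  0.2124] [325 228]
top spout_tip 0.63 [ 0.5647 -0.2062  0.346 ] [342 185]
top takeoff_ball 0.76 [0.5555 0.2064 0.1499] [159 195]
top cock_stem 0.65 [0.5813 0.115  0.0926] [199 188]
```

View pics/s6.png

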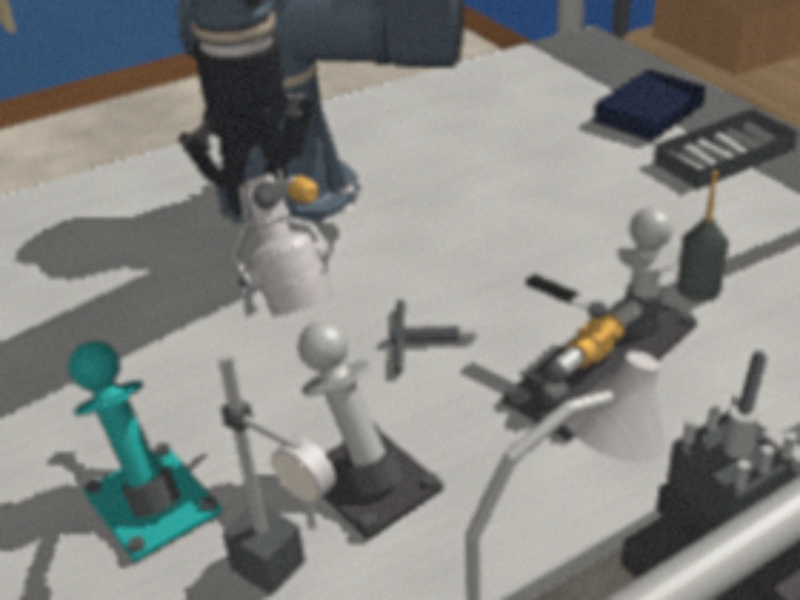

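The scene crop shows the coupler clear of the parking ball (325,345), held by the elbow and still tilted, with the lever raised. Indicator stand, oil can and chuck key stand where they were. Next are the lathe's yaw and the ball.

```bash
python3 -m creep '{"claw":[255,255,255,255],"delta_pos":[[0,0,-0.06],[0,0,-0.12],[0,0,-0.18],[0,0,-0.18]],"roll":[0,0,0,0]}'
python3 - <<'E'
from h import *
from scipy.optimize import least_squares
P=cloud("top",np.load("top0.npy"))
R=[]
for c in range(105,300,3):
    col=P[38:75,c]; i=col[:,2].argmax(); R.append(col[i])
R=np.array(R); 
f=np.polyfit(R[:,1],R[:,0],1)
for _ in range(5):
    r=R[:,0]-np.polyval(f,R[:,1]); k=abs(r)<.008; f=np.polyfit(R[k,1],R[k,0],1)
print("bar x=",f,k.sum(),"z",np.median(R[k,2]),"lathe yaw deg",-np.degrees(np.arctan(f[0])))
b=np.array([.557,.209,.152]); D=np.linalg.norm(P-b,axis=-1); q=P[(D<.033)&(P[...,2]>.15)]
s=least_squares(lambda c:np.linalg.norm(q-c,axis=1)-.025,b,loss="soft_l1",f_scale=.002); print("ball",s.x,len(q),abs(s.fun).mean())
b=np.array([.5262,-.192,.1475])
im,d=eyes.grab_frame("top"); P2=cloud("top",d); D=np.linalg.norm(P2-b,axis=-1); q=P2[(D<.033)&(P2[...,2]>.145)]
s=least_squares(lambda c:np.linalg.norm(q-c,axis=1)-.025,b,loss="soft_l1",f_scale=.002); print("pball",s.x,len(q))
t=np.array([.558,.210]); q=P[(P[...,2]>.03)&(P[...,2]<.08)&(np.linalg.norm(P[...,:2]-np.array([.58,.115]),axis=-1)<.1)]
st()
for q in ["socket_centre","elbow","spout_tip"]: tips("top",q,1)
E
```

```text
time_s: 19.73
position: [0.4419, -0.2065, 0.3613]
orientation: [-0.075, 0.997, -0.005, 0.005]
ft_force: [1.6, -0.9, -4.5]
opening: 0.0312
grasp_force: 82.0
bar x= [0.01604858 0.92388121] 41 z 0.1533018596044215 lathe yaw deg -0.9194368392113804
ball [0.55629768 0.20955874 0.15174616] 315 0.000844754563280592
pball [ 0.52513843 -0.19611258  0.14730939] 204
19.7833 [ 0.4406 -0.2055  0.3582] 
 [[-0.989 -0.149  0.007]
 [-0.149  0.989 -0.005]
 [-0.006 -0.006 -1.   ]]
[-0.667  0.194  1.596  0.     1.343 -2.387] [ 0.2 -0.  -6.3] 0.03087747810900735 82.0027506351471
top socket_centre 0.93 [ 0.4796 -0.1989  0.3101] [335 227]
top elbow 0.71 [ 0.44   -0.2048  0.373 ] [345 247]
top spout_tip 0.83 [ 0.5643 -0.1951  0.4405] [349 179]
```

```bash
python3 -m creep '{"claw":[255,255,255,255,255,255,255,255,255,255],"delta_pos":[[-0.01,0.04,0],[-0.03,0.1,0],[-0.05,0.16,0],[-0.06,0.22,0],[-0.08,0.28,0],[-0.09,0.34,0],[-0.1,0.4,0],[-0.12,0.46,0],[-0.13,0.52,0],[-0.14,0.58,0]],"roll":[0,0,0,0,0.02,0.04,0.06,0.08,0.1,0.106]}'
python3 - <<'E'
from h import *
st(); print(delta([.474,.2123,.34]))
E
```

```text
time_s: 20.77
position: [0.4632, 0.0946, 0.3528]
orientation: [0.009, 1.0, 0.0, -0.003]
ft_force: [0.2, 0.2, -5.2]
opening: 0.031
grasp_force: 82.0
20.7667 [0.4632 0.0946 0.3528] 
 [[-1.     0.019 -0.005]
 [ 0.019  1.     0.   ]
 [ 0.005  0.    -1.   ]]
[-0.036  0.183  1.624  0.     1.339 -1.588] [ 0.2  0.2 -5.2] 0.030998762581866932 82.04427480697632
[-0.0173  0.2357  0.0255]
```

```bash
python3 -m creep '{"claw":[255,255,255,255,255,255,255,255],"delta_pos":[[-0.005,0.05,0],[-0.01,0.1,0],[-0.01,0.15,0.01],[-0.01,0.2,0.02],[-0.01,0.22,0.026],[-0.01,0.225,0.026],[-0.01,0.225,0.026],[-0.01,0.225,0.026]],"roll":[0,0,0,0,0,0,0,0]}'
python3 - <<'E'
from h import *
for c in ["top","scene"]:
    im,d=eyes.grab_frame(c); cv2.imwrite(f"pics/{c}7.png",im)
    for q in ["socket_centre","elbow","spout_tip","takeoff_ball","lever_knob"]: tips(c,q,1)
st(); print(delta([.476,.2123,.27]))
E
```

```text
time_s: 21.43
position: [0.4713, 0.2045, 0.3414]
orientation: [0.009, 1.0, -0.001, -0.001]
ft_force: [-0.3, 0.4, -5.7]
opening: 0.0306
grasp_force: 82.1
top socket_centre 0.66 [ 0.5547  0.2097 -0.0011] [170 200]
top elbow 0.61 [0.4714 0.2038 0.3516] [137 228]
top spout_tip 0.67 [0.5942 0.1963 0.4188] [134 161]
top takeoff_ball 0.78 [0.5579 0.2123 0.1505] [157 194]
top lever_knob 0.82 [0.4047 0.2078 0.3315] [137 261]
scene socket_centre 0.95 [0.5116 0.2051 0.294 ] [300 136]
scene elbow 0.63 [0.469  0.2036 0.3587] [292 113]
scene spout_tip 0.62 [0.5936 0.2022 0.4227] [322 106]
scene takeoff_ball 0.69 [0.5581 0.2116 0.1564] [308 179]
scene lever_knob 0.75 [0.4074 0.211  0.3287] [281 115]
22.0333 [0.4717 0.2053 0.3424] 
 [[-1.     0.017  0.   ]
 [ 0.017  1.     0.   ]
 [-0.     0.    -1.   ]]
[ 0.193  0.256  1.555 -0.     1.331 -1.36 ] [-0.1  0.7 -6.8] 0.031099035144612926 82.15633034706116
[-0.0084  0.0141  0.1448]
```

```bash
python3 -m creep '{"claw":[255,255,255,255,255,255,255,255],"delta_pos":[[-0.0134,0.0106,0],[-0.0134,0.0106,0.03],[-0.0134,0.0106,0.06],[-0.0134,0.0106,0.09],[-0.0134,0.0106,0.12],[-0.0134,0.0106,0.146],[-0.0134,0.0106,0.146],[-0.0134,0.0106,0.146]],"roll":[0,0,0,0,0,0,0,0]}'
python3 -m creep '{"claw":[255,255,255,255,255,255],"delta_pos":[[-0.006,0,0.0104],[-0.012,0,0.0208],[-0.018,0,0.0312],[-0.024,0,0.0416],[-0.03,0,0.052],[-0.03,0,0.052]],"roll":[0,0,0,0,0,0]}'
python3 - <<'E'
from h import *
for c in ["top","scene"]:
    im,d=eyes.grab_frame(c); cv2.imwrite(f"pics/{c}8.png",im)
    for q in ["socket_centre","elbow","spout_tip"]: tips(c,q,1)
st()
cv2.imwrite("pics/s8.png",np.hstack([cv2.resize(cv2.imread("pics/scene8.png")[90:240,240:380],(560,600)),cv2.resize(cv2.imread("pics/top8.png")[140:260,120:168],(240,600))]))
E
```

```text
time_s: 22.7
position: [0.4786, 0.2108, 0.2688]
orientation: [0.009, 1.0, -0.0, -0.001]
ft_force: [0.7, -0.3, -4.8]
opening: 0.031
grasp_force: 81.9
time_s: 23.2
position: [0.4934, 0.2102, 0.242]
orientation: [0.009, 1.0, -0.0, -0.001]
ft_force: [-0.2, 0.4, -7.0]
opening: 0.0309
grasp_force: 82.1
top socket_centre 0.93 [0.5344 0.2111 0.1887] [154 202]
top elbow 0.59 [0.4942 0.2083 0.2536] [148 218]
top spout_tip 0.65 [0.6176 0.2044 0.3193] [144 158]
scene socket_centre 0.61 [0.5343 0.2083 0.1949] [303 166]
scene elbow 0.69 [0.4875 0.2064 0.258 ] [295 143]
scene spout_tip 0.68 [0.615  0.207  0.3236] [325 140]
23.6 [0.4933 0.2103 0.2435] 
 [[-1.     0.017  0.   ]
 [ 0.017  1.     0.   ]
 [-0.     0.    -1.   ]]
[ 0.195  0.393  1.641  0.     1.107 -1.359] [-0.8 -1.2 -5.8] 0.03080067723232444 82.09350943565369
```

View pics/s8.png

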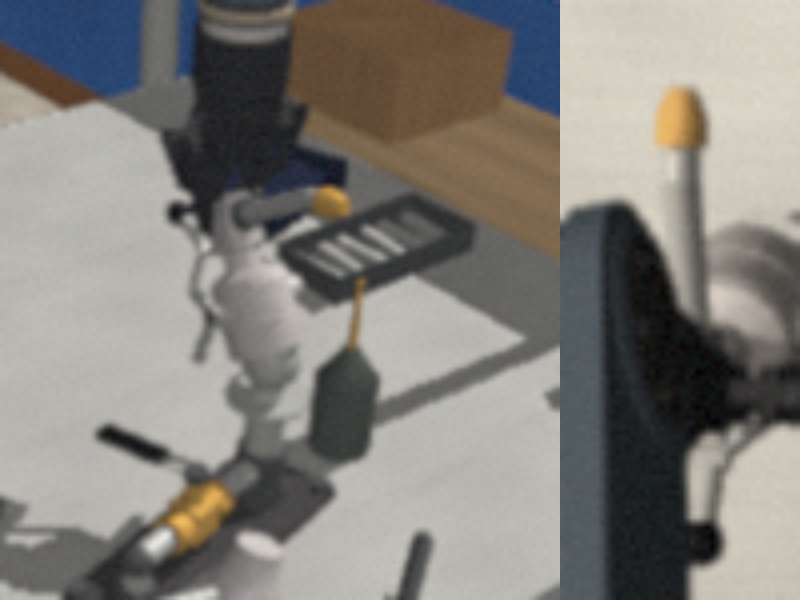

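The crop shows the coupler tilted with its mouth (270,355) over the take-off ball and the lever up. The socket is in line with the ball along the slanting axis, so I insert.

```bash
python3 -m creep '{"claw":[255,255,255,255,255,255],"delta_pos":[[-0.005,0,0.0087],[-0.01,0,0.0173],[-0.015,0,0.026],[-0.02,0,0.0346],[-0.026,0,0.045],[-0.026,0,0.045]],"roll":[0,0,0,0,0,0]}'
```

```text
time_s: 24.1
position: [0.5067, 0.2105, 0.2192]
orientation: [0.009, 1.0, 0.0, -0.001]
ft_force: [-1.3, 4.8, -11.0]
opening: 0.031
grasp_force: 81.6
```

```bash
python3 -m creep '{"claw":[255,255,255,255,255,255,255],"delta_pos":[[0,0,0],[0,0,0],[0,0,0],[-0.011,0,-0.003],[-0.022,0,-0.005],[-0.032,0,-0.006],[-0.042,0,-0.007]],"roll":[0,0,0,0,0,0,0]}' 20
python3 -m creep '{"claw":[255,255,255,255,255,255,255,255],"delta_pos":[[-0.01,0,0],[-0.02,0,0],[-0.03,0,0.001],[-0.04,0,0.003],[-0.049,0,0.005],[-0.058,0,0.007],[-0.058,0,0.007],[-0.058,0,0.007]],"roll":[0,0,0,0,0,0,0,0]}'
python3 - <<'E'
from h import *
for c in ["top","scene"]:
    im,d=eyes.grab_frame(c); cv2.imwrite(f"pics/{c}9.png",im)
    for q in ["socket_centre","elbow","spout_tip","lever_knob"]: tips(c,q,1)
st()
cv2.imwrite("pics/s9.png",np.hstack([cv2.resize(cv2.imread("pics/scene9.png")[90:240,240:380],(560,600)),cv2.resize(cv2.imread("pics/top9.png")[140:260,120:168],(240,600))]))
E
```

```text
time_s: 24.68
position: [0.5239, 0.2096, 0.2236]
orientation: [0.008, 1.0, -0.0, -0.004]
ft_force: [-7.9, 3.2, -4.3]
opening: 0.0313
grasp_force: 80.3
time_s: 25.35
position: [0.5539, 0.2095, 0.2212]
orientation: [0.009, 1.0, 0.0, -0.003]
ft_force: [-5.5, 4.0, -2.7]
opening: 0.031
grasp_force: 79.3
top socket_centre 0.57 [0.5544 0.2107 0.155 ] [157 195]
top elbow 0.63 [0.5466 0.207  0.2349] [151 195]
top spout_tip 0.6 [0.6864 0.2047 0.2389] [154 135]
top lever_knob 0.8 [0.4774 0.2111 0.2384] [148 226]
scene socket_centre 0.78 [0.5539 0.2104 0.1588] [307 178]
scene elbow 0.95 [0.5442 0.2086 0.2396] [306 155]
scene spout_tip 0.93 [0.6839 0.2104 0.2423] [339 174]
scene lever_knob 0.65 [0.48   0.2152 0.24  ] [295 147]
25.85 [0.5539 0.2095 0.2213] 
 [[-1.     0.018 -0.005]
 [ 0.018  1.     0.   ]
 [ 0.005  0.    -1.   ]]
[ 1.720e-01  4.970e-01  1.524e+00  1.000e-03  1.126e+00 -1.381e+00] [-6.7  3.1 -4.1] 0.03116672271717196 79.298415184021
```

View pics/s9.png

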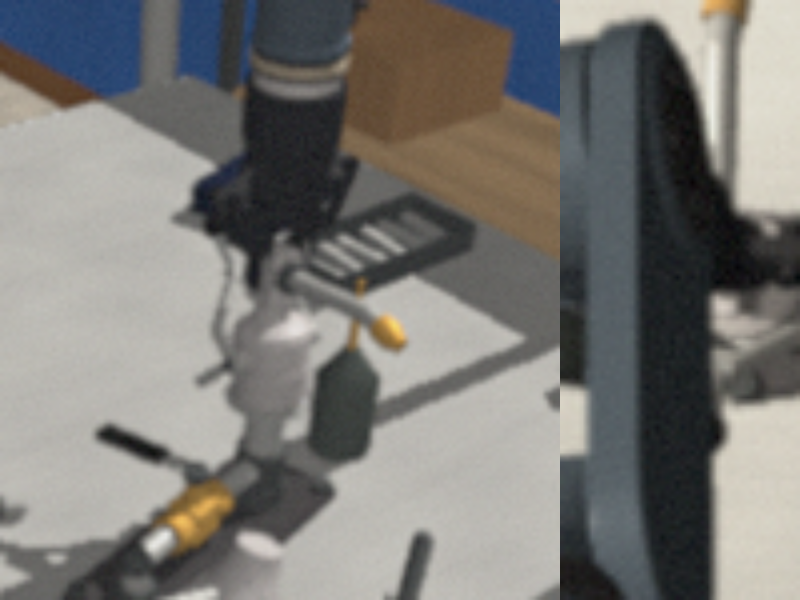

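The crop shows the coupler over the ball with the spout almost level, so about 7° of tilt remains. I finish the arc and lower.

```bash
python3 -m creep '{"claw":[255,255,255,255,255,255,255],"delta_pos":[[-0.006,0,0],[-0.012,0,0.002],[-0.018,0,0.004],[-0.02,0,0.008],[-0.02,0,0.012],[-0.02,0,0.014],[-0.02,0,0.014]],"roll":[0,0,0,0,0,0,0]}'
python3 - <<'E'
from h import *
for c in ["top","scene"]:
    im,d=eyes.grab_frame(c)
    for q in ["socket_centre","elbow","spout_tip","lever_knob"]: tips(c,q,1)
E
```

```text
time_s: 26.43
position: [0.5645, 0.2097, 0.2181]
orientation: [0.008, 1.0, 0.0, -0.001]
ft_force: [-10.3, 4.9, 13.6]
opening: 0.0311
grasp_force: 81.3
top socket_centre 0.8 [0.5519 0.2115 0.1508] [157 196]
top elbow 0.69 [0.5592 0.2068 0.2318] [152 190]
top spout_tip 0.66 [0.6929 0.2026 0.2212] [157 134]
top lever_knob 0.53 [0.4883 0.2113 0.2464] [147 221]
scene socket_centre 0.74 [0.5572 0.2106 0.1566] [307 179]
scene elbow 0.57 [0.5563 0.2092 0.2369] [309 157]
scene spout_tip 0.78 [0.696  0.2101 0.2235] [341 181]
scene lever_knob 0.44 [0.4884 0.214  0.2427] [296 147]
```

```bash
python3 -m creep '{"claw":[0,0,0,0,0,0,0,0,0,0],"delta_pos":[[0,0,0],[0,0,0],[0,0,0],[0,0,0],[0,0,0],[0,0,-0.05],[0,0,-0.1],[0,0,-0.16],[0,0,-0.16],[0,0,-0.16]],"roll":[0,0,0,0,0,0,0,0,0,0]}'
python3 - <<'E'
from h import *
st()
im,d,L=prof(z0=100,z1=290,w=40,step=8,a=-40,b=60)
for q in ["elbow","spout_tip","lever_knob"]: tips("wrist",q,1)
for c in ["top","scene"]:
    im,d=eyes.grab_frame(c)
    for q in ["socket_centre","elbow","spout_tip","lever_knob"]: tips(c,q,1)
E
```

```text
time_s: 27.77
position: [0.5681, 0.209, 0.2959]
orientation: [0.009, 1.0, 0.0, 0.003]
ft_force: [-0.5, 0.1, -0.5]
opening: 0.0853
grasp_force: 0.0
27.7667 [0.5681 0.209  0.2959] 
 [[-1.     0.017  0.005]
 [ 0.017  1.     0.   ]
 [-0.005  0.001 -1.   ]]
[ 1.680e-01  4.330e-01  1.410e+00 -1.000e-03  1.293e+00 -1.385e+00] [-0.5  0.1 -0.5] 0.08529303602208295 0.0
-40 1074 [178.3 185.3 200.8] [-38.   37.9]
-32 1924 [180.8 221.8 249.1] [-30.   28.8]
-24 1365 [163.3 247.4 249.7] [-38.4  38.4]
-16 1155 [170.2 248.2 249.7] [-37.1  36.8]
-8 1006 [168.3 248.3 249.7] [-34.9  35.4]
0 500 [181.9 248.2 249.6] [-23.8  25.4]
8 454 [235.2 241.3 243.2] [-11.2  12.4]
16 193 [233.  237.  241.2] [-6.9  8.1]
24 269 [232.7 236.7 238.2] [-6.9  8.2]
32 269 [232.2 236.5 238.3] [-6.9  8.3]
40 264 [232.  236.7 238.6] [-7.   8.4]
48 245 [232.9 236.8 238.3] [-6.3  8.5]
56 234 [232.7 236.6 238.3] [-6.4  8.6]
wrist elbow 0.56 [0.5534 0.2112 0.232 ] [261 190]
wrist spout_tip 0.97 [0.6912 0.2081 0.2169] [259 358]
wrist lever_knob 0.3 [0.5754 0.1096 0.0946] [161 177]
top socket_centre 0.6 [0.5527 0.211  0.1524] [157 196]
top elbow 0.7 [0.5578 0.2122 0.2318] [149 191]
top spout_tip 0.65 [0.6957 0.2031 0.223 ] [156 133]
top lever_knob 0.59 [0.4897 0.2134 0.2456] [146 220]
scene socket_centre 0.61 [0.5556 0.2102 0.1598] [307 178]
scene elbow 0.89 [0.5538 0.2086 0.2346] [308 158]
scene spout_tip 0.81 [0.6982 0.2086 0.2228] [341 182]
scene lever_knob 0.75 [0.4896 0.2161 0.2414] [297 147]
```

```bash
python3 -m creep '{"claw":[0,100,200,255,255,255,255,255,255,255],"delta_pos":[[0.06,0.006,0],[0.14,0.006,0],[0.2,0.006,0],[0.236,0.006,0],[0.236,0.006,0],[0.236,0.006,0.03],[0.236,0.006,0.08],[0.236,0.006,0.12],[0.236,0.006,0.12],[0.236,0.006,0.12]],"roll":[0,0,0,0,0,0,0,0,0,0]}'
python3 -m creep '{"claw":[255,255,255,255,255],"delta_pos":[[-0.012,0,0],[-0.024,0,0],[-0.032,0,0],[-0.04,0,0],[-0.04,0,0]],"roll":[0,0,0,0,0]}'
```

```text
time_s: 29.3
position: [0.4489, 0.214, 0.2333]
orientation: [0.009, 1.0, -0.0, -0.001]
ft_force: [0.9, 0.1, -0.0]
opening: -0.0
grasp_force: 0.0
time_s: 29.72
position: [0.4685, 0.2136, 0.2345]
orientation: [0.009, 1.0, -0.0, -0.001]
ft_force: [-3.5, -1.1, 1.9]
opening: 0.0001
grasp_force: 1.4
```

```bash
python3 -m creep '{"claw":[255,255,255,255,255,255,255,255],"delta_pos":[[0.04,0,0],[0.04,0,-0.04],[0.04,0,-0.08],[0.0,0,-0.08],[-0.03,-0.003,-0.08],[-0.03,-0.003,-0.08],[-0.03,-0.003,-0.055],[-0.03,-0.003,-0.055]],"roll":[0,0,0,0,0,0,0,0]}'
python3 - <<'E'
from h import *
st()
for c in ["top","scene"]:
    im,d=eyes.grab_frame(c)
    for q in ["elbow","spout_tip","lever_knob"]: tips(c,q,1)
E
```

```text
time_s: 30.38
position: [0.4823, 0.2116, 0.2598]
orientation: [0.009, 1.0, -0.0, -0.002]
ft_force: [-0.7, -0.8, -0.5]
opening: -0.0001
grasp_force: 0.0
30.3833 [0.4823 0.2116 0.2598] 
 [[-1.     0.018 -0.003]
 [ 0.018  1.    -0.001]
 [ 0.003 -0.001 -1.   ]]
[ 0.201  0.361  1.642  0.     1.142 -1.352] [-0.7 -0.8 -0.5] -5.141198370127743e-05 0.0
top elbow 0.79 [0.5567 0.2081 0.2304] [151 191]
top lever_knob 0.87 [0.4898 0.2115 0.2486] [147 220]
scene elbow 0.95 [0.5567 0.2089 0.2357] [309 158]
scene spout_tip 0.57 [0.6954 0.211  0.2264] [341 180]
scene lever_knob 0.62 [0.4912 0.22   0.2434] [298 147]
```

```bash
python3 -m creep '{"claw":[255,255,255,255,255,255,255,255],"delta_pos":[[0.01,0,0.016],[0.021,0,0.032],[0.032,0,0.048],[0.043,0,0.064],[0.051,0,0.081],[0.059,0,0.098],[0.064,0,0.117],[0.064,0,0.117]],"roll":[0,0,0,0,0,0,0,0]}'
python3 - <<'E'
from h import *
st()
for c in ["top","scene"]:
    im,d=eyes.grab_frame(c)
    for q in ["elbow","spout_tip","lever_knob"]: tips(c,q,1)
E
```

```text
time_s: 31.45
position: [0.4494, 0.2122, 0.2011]
orientation: [0.008, 1.0, -0.0, -0.002]
ft_force: [0.2, -0.2, 0.1]
opening: 0.0002
grasp_force: 0.0
31.45 [0.4494 0.2122 0.2011] 
 [[-1.     0.017 -0.004]
 [ 0.017  1.    -0.001]
 [ 0.004 -0.001 -1.   ]]
[ 0.216  0.401  1.779 -0.     0.966 -1.338] [ 0.2 -0.2  0.1] 0.0002229975257046045 0.0
top elbow 0.87 [0.5553 0.2069 0.2319] [152 192]
top spout_tip 0.66 [0.6925 0.2023 0.226 ] [156 134]
top lever_knob 0.55 [0.4528 0.2112 0.189 ] [152 236]
scene elbow 0.96 [0.554  0.2083 0.2346] [308 158]
scene spout_tip 0.69 [0.6945 0.2119 0.224 ] [341 180]
scene lever_knob 0.48 [0.4513 0.2183 0.188 ] [289 157]
```

```bash
python3 -m creep '{"claw":[255,255,255,255,255,255],"delta_pos":[[0.004,0,0.019],[0.007,0,0.038],[0.008,0,0.056],[0.008,0,0.064],[0.008,0,0.070],[0.008,0,0.070]],"roll":[0,0,0,0,0,0]}'
python3 -m creep '{"claw":[255,255,255],"delta_pos":[[0,0,0.008],[0,0,0.012],[0,0,0.012]],"roll":[0,0,0]}'
```

```text
time_s: 32.35
position: [0.4469, 0.2125, 0.1674]
orientation: [0.009, 1.0, -0.0, -0.001]
ft_force: [-2.0, -0.1, 2.8]
opening: 0.0003
grasp_force: 1.5
time_s: 32.6
position: [0.4472, 0.2127, 0.1622]
orientation: [0.009, 1.0, 0.0, -0.0]
ft_force: [-2.4, 0.0, 5.7]
opening: 0.0001
grasp_force: 3.3
```

```bash
python3 -m creep '{"claw":[255,255,255,255,255,255],"delta_pos":[[0,0,-0.06],[0.02,0,-0.14],[0.06,0,-0.2],[0.1,0,-0.24],[0.1,0,-0.24],[0.1,0,-0.24]],"roll":[0,0,0,0,0,0]}'
python3 - <<'E'
from h import *
st()
im,d,L=prof(z0=60,z1=290,w=25,step=8,a=0,b=200); cv2.imwrite("pics/w10.png",im)
for q in ["lever_knob","elbow","cock_grip","cock_stem"]: tips("wrist",q,1)
for c in ["top","scene"]:
    im,d=eyes.grab_frame(c);cv2.imwrite(f"pics/{c}10.png",im)
    for q in ["elbow","lever_knob","cock_grip","cock_stem"]: tips(c,q,1)
cv2.imwrite("pics/s10.png",np.hstack([cv2.resize(cv2.imread("pics/scene10.png")[110:260,240:360],(480,600)),cv2.resize(cv2.imread("pics/top10.png")[120:260,130:205],(320,600))]))
E
```

```text
time_s: 33.1
position: [0.3983, 0.2137, 0.283]
orientation: [0.008, 1.0, 0.0, 0.003]
ft_force: [0.4, 0.1, -0.3]
opening: -0.0002
grasp_force: 0.0
33.1 [0.3983 0.2137 0.283 ] 
 [[-1.     0.016  0.005]
 [ 0.016  1.     0.001]
 [-0.005  0.001 -1.   ]]
[ 0.245  0.221  1.783 -0.     1.132 -1.31 ] [ 0.4  0.1 -0.3] -0.00017259112513674622 0.0
32 41 [158.5 161.1 163.7] [-7.7  3.2]
120 146 [166.9 174.7 181.4] [-5.2  4. ]
128 138 [180.  183.8 185.7] [-5.1  4.2]
wrist lever_knob 0.57 [0.4472 0.2106 0.159 ] [255 240]
wrist cock_grip 0.9 [0.505  0.0886 0.0929] [143 267]
top elbow 0.57 [0.5567 0.2103 0.2302] [150 191]
top lever_knob 0.71 [0.4487 0.2133 0.1602] [154 238]
top cock_grip 0.86 [0.5087 0.0887 0.092 ] [208 215]
top cock_stem 0.62 [0.5816 0.1182 0.094 ] [198 188]
scene elbow 0.76 [0.5562 0.2095 0.2366] [309 158]
scene lever_knob 0.76 [0.4457 0.2137 0.1581] [287 164]
scene cock_grip 0.62 [0.515  0.0941 0.094 ] [271 200]
scene cock_stem 0.79 [0.5832 0.1162 0.0919] [289 209]
```

View pics/s10.png

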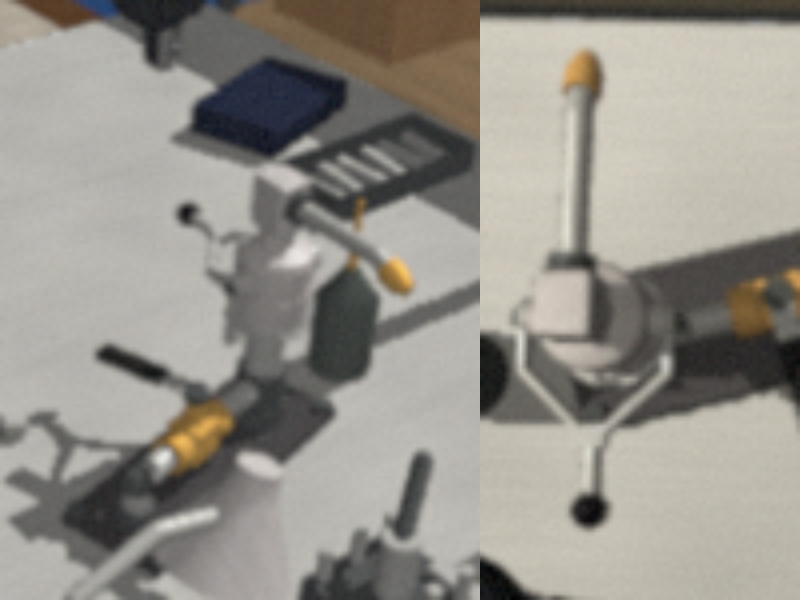

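The view shows the lever down (knob at (590,510) in the top crop, in line behind the coupler), the coupler upright and the spout towards the lathe. The cock handle is at (130,362) in the scene crop, still crosswise. On to the cock.

```bash
python3 -m creep '{"claw":[255,200,140,110,110,110,110,110,110],"delta_pos":[[-0.06,-0.06,0],[-0.12,-0.12,0],[-0.18,-0.18,0],[-0.227,-0.235,0],[-0.227,-0.235,0.08],[-0.227,-0.235,0.15],[-0.227,-0.235,0.2],[-0.227,-0.235,0.2],[-0.227,-0.235,0.2]],"roll":[0,-0.06,-0.122,-0.122,-0.122,-0.122,-0.122,-0.122,-0.122]}'
python3 - <<'E'
from h import *
st()
im,d=eyes.grab_frame("wrist"); P=cloud("wrist",d)
for q in ["cock_grip","cock_stem"]: tips("wrist",q,1)
m=(P[...,2]>.085)&(P[...,2]<.11)&(im.max(-1)<70)&(np.linalg.norm(P[...,:2]-np.array([.582,.1165]),axis=-1)<.11)&(d>0)
q=P[m][:,:2]; c=np.median(q,0); w=np.linalg.svd(q-q.mean(0),full_matrices=False)[2][0]
print(len(q),c,w,np.degrees(np.arctan2(w[1],w[0])),np.percentile((q-c)@w,[2,98]),np.median(P[m][:,2]))
E
```

```text
time_s: 34.6
position: [0.5082, 0.094, 0.181]
orientation: [-0.087, 0.996, 0.0, -0.002]
ft_force: [0.1, -0.4, 1.0]
opening: 0.0485
grasp_force: 0.0
34.6 [0.5082 0.094  0.181 ] 
 [[-0.985 -0.173 -0.003]
 [-0.173  0.985  0.   ]
 [ 0.003  0.001 -1.   ]]
[-0.034  0.455  1.752  0.     0.937 -1.779] [ 0.1 -0.4  1. ] 0.04852273717551856 0.0
wrist cock_grip 0.83 [0.5101 0.0907 0.1012] [252 197]
wrist cock_stem 0.66 [0.5828 0.11   0.1014] [261 292]
2424 [0.52193655 0.09461971] [0.94240102 0.33448514] 19.541232716389707 [-0.03027112  0.05799104] 0.10089860739321656
```

```bash
python3 -m creep '{"claw":[110,110,110,110,110,110],"delta_pos":[[0,-0.004,0.05],[0,-0.004,0.1],[0,-0.004,0.15],[0,-0.004,0.198],[0,-0.004,0.198],[0,-0.004,0.198]],"roll":[0,0,0,0,0,0]}'
python3 - <<'E'
from h import *
st(); p,R,_=tool(); s=np.array([.5815,.1155])
for f in range(202,304,6):
    t=np.r_[s+.075*np.array([np.cos(np.radians(f)),np.sin(np.radians(f))]),p[2]]; print(f,np.round(R.T@(t-p)/.5,3))
E
```

```text
time_s: 35.25
position: [0.5098, 0.0922, 0.0836]
orientation: [-0.087, 0.996, -0.0, 0.0]
ft_force: [-0.3, 0.0, -0.2]
opening: 0.0485
grasp_force: 0.0
35.25 [0.5098 0.0922 0.0836] 
 [[-0.985 -0.174  0.001]
 [-0.174  0.985 -0.   ]
 [-0.001 -0.    -1.   ]]
[-0.037  0.618  1.823 -0.     0.699 -1.783] [-0.3  0.  -0.2] 0.048511596622480335 0.0
202 [-0.003 -0.01   0.   ]
208 [-0.007 -0.025  0.   ]
214 [-0.012 -0.04   0.   ]
220 [-0.019 -0.054  0.   ]
226 [-0.028 -0.067  0.   ]
232 [-0.038 -0.079  0.   ]
238 [-0.049 -0.091  0.   ]
244 [-0.061 -0.1    0.   ]
250 [-0.074 -0.109  0.   ]
256 [-0.088 -0.116  0.   ]
262 [-0.103 -0.122  0.   ]
268 [-0.118 -0.126  0.   ]
274 [-0.134 -0.128  0.   ]
280 [-0.149 -0.129  0.   ]
286 [-0.165 -0.128  0.   ]
292 [-0.18  -0.126  0.   ]
298 [-0.196 -0.122  0.   ]
```

```bash
python3 -m creep '{"claw":[110,110,110,110,110,110,110,110,110,110],"delta_pos":[[-0.003,-0.01,0],[-0.007,-0.025,0],[-0.012,-0.04,0],[-0.019,-0.054,0],[-0.028,-0.067,0],[-0.038,-0.079,0],[-0.049,-0.091,0],[-0.061,-0.1,0],[-0.074,-0.109,0],[-0.074,-0.109,0]],"roll":[-0.03,-0.07,-0.1,-0.14,-0.17,-0.2,-0.24,-0.27,-0.3,-0.3]}'
python3 - <<'E'
from h import *
st(); p,R,_=tool(); s=np.array([.5815,.1155])
for f in range(256,316,6):
    t=np.r_[s+.075*np.array([np.cos(np.radians(f)),np.sin(np.radians(f))]),p[2]]; print(f,np.round(R.T@(t-p)/.5,3))
E
```

```text
time_s: 36.08
position: [0.5553, 0.0443, 0.0851]
orientation: [-0.318, 0.948, -0.0, -0.0]
ft_force: [-4.0, -0.8, -0.6]
opening: 0.0484
grasp_force: 1.4
36.0833 [0.5553 0.0443 0.0851] 
 [[-0.798 -0.603  0.   ]
 [-0.603  0.798 -0.001]
 [ 0.    -0.001 -1.   ]]
[-1.210e-01  6.490e-01  1.723e+00 -1.000e-03  7.690e-01 -2.338e+00] [-4.  -0.8 -0.6] 0.048401515075817324 1.3744940422475338
256 [-0.011 -0.012  0.   ]
262 [-0.021 -0.024  0.   ]
268 [-0.033 -0.034  0.   ]
274 [-0.046 -0.044  0.   ]
280 [-0.059 -0.051  0.   ]
286 [-0.074 -0.058  0.   ]
292 [-0.089 -0.063  0.   ]
298 [-0.104 -0.066 -0.   ]
304 [-0.12  -0.068 -0.   ]
310 [-0.135 -0.068 -0.   ]
```

```bash
python3 -m creep '{"claw":[110,110,110,110,110,110,110,110],"delta_pos":[[-0.011,-0.012,0],[-0.021,-0.024,0],[-0.033,-0.034,0],[-0.046,-0.044,0],[-0.059,-0.051,0],[-0.074,-0.058,0],[-0.089,-0.063,0],[-0.089,-0.063,0]],"roll":[-0.03,-0.06,-0.1,-0.13,-0.16,-0.19,-0.22,-0.22]}'
python3 - <<'E'
from h import *
st(); p,R,_=tool(); s=np.array([.5815,.1155])
for f in range(294,316,2):
    t=np.r_[s+.075*np.array([np.cos(np.radians(f)),np.sin(np.radians(f))]),p[2]]; print(f,np.round(R.T@(t-p)/.5,3))
E
```

```text
time_s: 36.75
position: [0.6001, 0.0434, 0.0837]
orientation: [-0.479, 0.878, 0.002, -0.012]
ft_force: [-18.6, -13.2, 10.4]
opening: 0.0485
grasp_force: 10.8
36.75 [0.6001 0.0434 0.0837] 
 [[-0.541 -0.841 -0.023]
 [-0.841  0.541 -0.007]
 [ 0.018  0.015 -1.   ]]
[-0.109  0.7    1.59  -0.012  0.874 -2.671] [-18.6 -13.2  10.4] 0.04853703355487004 10.81348531486583
294 [-0.019 -0.016 -0.001]
296 [-0.023 -0.019 -0.001]
298 [-0.028 -0.022 -0.001]
300 [-0.033 -0.024 -0.001]
302 [-0.037 -0.026 -0.001]
304 [-0.042 -0.029 -0.001]
306 [-0.047 -0.031 -0.001]
308 [-0.052 -0.032 -0.001]
310 [-0.057 -0.034 -0.002]
312 [-0.062 -0.035 -0.002]
314 [-0.067 -0.037 -0.002]
```

```bash
python3 -m creep '{"claw":[110,110,110,110,110,110,110,110],"delta_pos":[[0.014,0.02,0],[0.016,0.022,0],[0.016,0.022,-0.08],[0.016,0.022,-0.16],[0.016,0.022,-0.24],[0.1,0.02,-0.3],[0.15,0.02,-0.36],[0.15,0.02,-0.36]],"roll":[0,0,0,0,0,0,0,0]}'
python3 - <<'E'
from h import *
st()
for c in ["wrist","top","scene"]:
    im,d=eyes.grab_frame(c);cv2.imwrite(f"pics/{c}11.png",im)
    for q in ["cock_grip","cock_stem","lever_knob","elbow","spout_tip"]: tips(c,q,1)
cv2.imwrite("pics/s11.png",np.hstack([cv2.resize(cv2.imread("pics/scene11.png")[110:260,240:360],(480,600)),cv2.resize(cv2.imread("pics/top11.png")[120:260,130:220],(320,498)) if 0 else cv2.resize(cv2.imread("pics/top11.png")[120:260,138:213],(320,600))]))
E
```

```text
time_s: 37.42
position: [0.562, -0.0136, 0.2708]
orientation: [-0.474, 0.88, -0.005, 0.005]
ft_force: [0.1, 0.6, 0.9]
opening: 0.0487
grasp_force: 0.0
37.4167 [ 0.562  -0.0136  0.2708] 
 [[-0.55  -0.835  0.013]
 [-0.835  0.55  -0.005]
 [-0.004 -0.014 -1.   ]]
[-2.220e-01  3.920e-01  1.555e+00 -2.000e-03  1.181e+00 -2.781e+00] [0.1 0.6 0.9] 0.048713104041908976 0.0
wrist cock_grip 0.82 [0.5894 0.0414 0.0912] [263 227]
wrist cock_stem 0.66 [0.5778 0.1149 0.093 ] [310 278]
top cock_grip 0.36 [0.5599 0.2084 0.1207] [161 194]
top cock_stem 0.74 [0.5825 0.1176 0.0967] [198 187]
top lever_knob 0.79 [0.4483 0.2123 0.1624] [154 238]
top elbow 0.91 [0.5574 0.2102 0.2298] [150 191]
top spout_tip 0.79 [0.6958 0.2057 0.2193] [156 133]
scene cock_grip 0.65 [0.5817 0.1158 0.093 ] [289 208]
scene cock_stem 0.79 [0.5834 0.1159 0.0912] [289 209]
scene lever_knob 0.74 [0.5591 0.2138 0.1206] [308 188]
scene elbow 0.74 [0.5552 0.211  0.2359] [309 157]
scene spout_tip 0.89 [0.6957 0.2098 0.2224] [341 181]
```

View pics/s11.png

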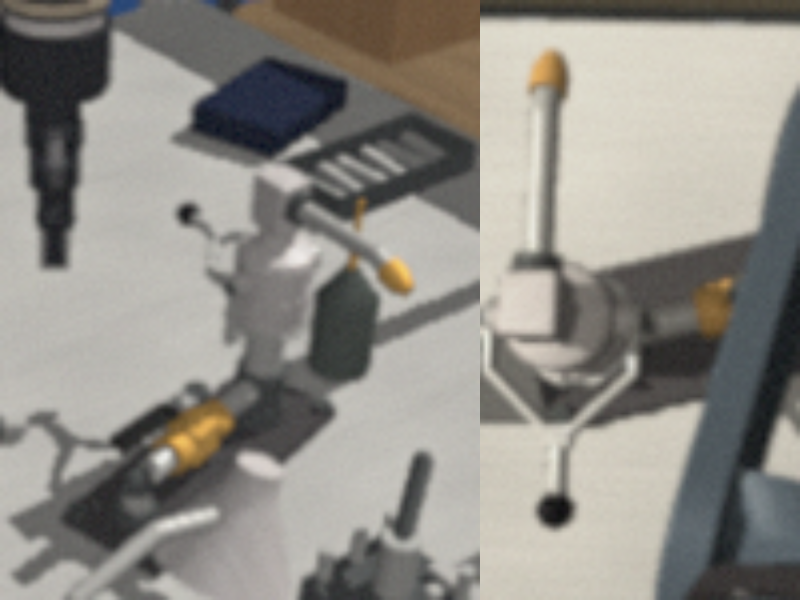

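The handle (150,425 in the scene crop) is now nearly along the pipe. I measure its angle before deciding.

```bash
python3 - <<'E'
from h import *
im,d=eyes.grab_frame("wrist"); P=cloud("wrist",d); s=np.array([.5815,.1160])
r=np.linalg.norm(P[...,:2]-s,axis=-1)
m=(P[...,2]>.085)&(P[...,2]<.112)&(r<.105)&(r>.033)&(d>0)&(P[...,1]<.1)
q=P[m][:,:2]; 
for _ in range(3):
    c=q.mean(0); w=np.linalg.svd(q-c,full_matrices=False)[2][0]; w=w if w[1]<0 else -w
    n=np.array([-w[1],w[0]]); q=q[abs((q-c)@n)<.012]
print("handle",len(q),c,np.degrees(np.arctan2(w[1],w[0]))%360,"from stem",np.degrees(np.arctan2(*(c-s)[::-1]))%360)
# pipe ridge: z .05-.072
m=(P[...,2]>.055)&(P[...,2]<.075)&(d>0)&(np.linalg.norm(P[...,:2]-s,axis=-1)<.12)
q=P[m][:,:2]; c=q.mean(0); w2=np.linalg.svd(q-c,full_matrices=False)[2][0]; print("pipe",len(q),c,w2,np.degrees(np.arctan2(-abs(w2[1]),w2[0]*-np.sign(w2[1])))%360)
# plate direction from top0
D=np.load("top0.npy"); T=cloud("top",D); a=cv2.imread("pics/top0.png")
b=np.array([.5563,.2096]); v=s-b; print("ball-stem",np.degrees(np.arctan2(v[1],v[0]))%360)
k=(T[...,2]>.003)&(T[...,2]<.03)&(a.max(-1)<90)&(np.linalg.norm(T[...,:2]-np.array([.575,.135]),axis=-1)<.16)
k=k.astype(np.uint8); n,l,st_,_=cv2.connectedComponentsWithStats(k); i=1+st_[1:,4].argmax(); q=T[l==i][:,:2]
rc=cv2.minAreaRect((q*1000).astype(np.float32)); print("plate",rc)
E
```

```text
handle 1258 [0.59077501 0.05014106] 280.55071215560383 from stem 278.0163314622747
pipe 672 [0.5792987  0.08151213] [-0.27852254  0.96042969] 286.1720447783177
ball-stem 285.0684881594922
plate ((582.022705078125, 102.92190551757812), (98.25479125976562, 204.4110870361328), 14.419370651245117)
```

The handle reads about 280° and the pipe 285°: the leading finger dragged it back on retreat. I push it once more from the trailing side only, with the fingers shut.

```bash
python3 -m creep '{"claw":[255,255,255,255,255,255,255,255,255,255],"delta_pos":[[-0.04,0.03,0],[-0.076,0.055,0.05],[-0.076,0.055,0.1],[-0.076,0.055,0.16],[-0.076,0.055,0.22],[-0.076,0.055,0.28],[-0.076,0.055,0.34],[-0.076,0.055,0.372],[-0.076,0.055,0.372],[-0.076,0.055,0.372]],"roll":[0,0,0,0,0,0,0,0,0,0]}'
python3 - <<'E'
from h import *
st(); p,R,_=tool()
for k in [.01,.015,.02,.025,.03,.035]: print(k,np.round(R.T@np.array([.985*k,.174*k,0])/.5,3))
E
```

```text
time_s: 39.2
position: [0.5578, 0.036, 0.0762]
orientation: [-0.475, 0.88, 0.001, -0.001]
ft_force: [-0.1, -0.7, -0.4]
opening: 0.0
grasp_force: 0.0
39.2 [0.5578 0.036  0.0762] 
 [[-0.548 -0.837 -0.002]
 [-0.837  0.548  0.   ]
 [ 0.001  0.002 -1.   ]]
[-0.136  0.666  1.721  0.     0.756 -2.697] [-0.1 -0.7 -0.4] 2.137550000733424e-05 0.0
0.01 [-0.014 -0.015 -0.   ]
0.015 [-0.021 -0.022 -0.   ]
0.02 [-0.027 -0.029 -0.   ]
0.025 [-0.034 -0.036 -0.   ]
0.03 [-0.041 -0.044 -0.   ]
0.035 [-0.048 -0.051 -0.   ]
```

```bash
python3 -m creep '{"claw":[255,255,255,255,255],"delta_pos":[[0,0,-0.016],[-0.01,-0.01,-0.016],[-0.017,-0.018,-0.016],[-0.025,-0.026,-0.016],[-0.025,-0.026,-0.016]],"roll":[0,0,0,0,0]}'
python3 -m creep '{"claw":[255,255,255],"delta_pos":[[-0.005,-0.005,0],[-0.008,-0.009,0],[-0.008,-0.009,0]],"roll":[0,0,0]}'
```

```text
time_s: 39.62
position: [0.577, 0.0392, 0.0859]
orientation: [-0.476, 0.88, -0.001, 0.001]
ft_force: [-0.9, -0.7, 1.4]
opening: -0.0001
grasp_force: 0.6
time_s: 39.87
position: [0.5776, 0.0397, 0.0848]
orientation: [-0.476, 0.879, 0.002, -0.005]
ft_force: [-8.1, -4.2, 7.8]
opening: -0.0001
grasp_force: 5.0
```

```bash
python3 -m creep '{"claw":[255,255,255],"delta_pos":[[-0.005,-0.005,0],[-0.008,-0.009,0],[-0.008,-0.009,0]],"roll":[0,0,0]}'
python3 -m creep '{"claw":[255,255,255,255,255,255,255],"delta_pos":[[0.04,0.042,0],[0.05,0.053,-0.05],[0.05,0.053,-0.12],[0.05,0.053,-0.2],[0.08,0.05,-0.28],[0.14,0.02,-0.34],[0.14,0.02,-0.34]],"roll":[0,0,0,0,0,0,0]}'
python3 - <<'E'
from h import *
st()
im,d=eyes.grab_frame("wrist"); P=cloud("wrist",d); cv2.imwrite("pics/w12.png",cv2.resize(im,(800,600)))
for q in ["cock_grip","cock_stem"]: tips("wrist",q,1)
s=np.array([.5815,.1160]); r=np.linalg.norm(P[...,:2]-s,axis=-1)
m=(P[...,2]>.085)&(P[...,2]<.112)&(r<.105)&(r>.033)&(d>0)&(P[...,1]<.1)
q=P[m][:,:2]
for _ in range(3):
    c=q.mean(0); w=np.linalg.svd(q-c,full_matrices=False)[2][0]; w=w if w[1]<0 else -w
    n=np.array([-w[1],w[0]]); q=q[abs((q-c)@n)<.012]
print("handle",len(q),c,np.degrees(np.arctan2(w[1],w[0]))%360,"from stem",np.degrees(np.arctan2(*(c-s)[::-1]))%360)
E
```

```text
time_s: 40.12
position: [0.5781, 0.0399, 0.0845]
orientation: [-0.476, 0.879, 0.004, -0.01]
ft_force: [-17.5, -7.8, 16.3]
opening: 0.0002
grasp_force: 10.1
time_s: 40.7
position: [0.545, -0.0156, 0.2612]
orientation: [-0.475, 0.88, -0.006, 0.005]
ft_force: [1.1, -1.2, 0.4]
opening: -0.0003
grasp_force: 0.0
40.7 [ 0.545  -0.0156  0.2612] 
 [[-0.549 -0.836  0.014]
 [-0.836  0.549 -0.005]
 [-0.003 -0.014 -1.   ]]
[-2.330e-01  3.790e-01  1.608e+00 -2.000e-03  1.140e+00 -2.793e+00] [ 1.1 -1.2  0.4] -0.00027621253377137613 0.0
wrist cock_grip 0.71 [0.4424 0.2126 0.1599] [509 350]
wrist cock_stem 0.83 [0.575  0.1148 0.0929] [296 293]
handle 154 [0.59901936 0.02591431] 357.4208143194621 from stem 281.0051954465147
```

View pics/w12.png

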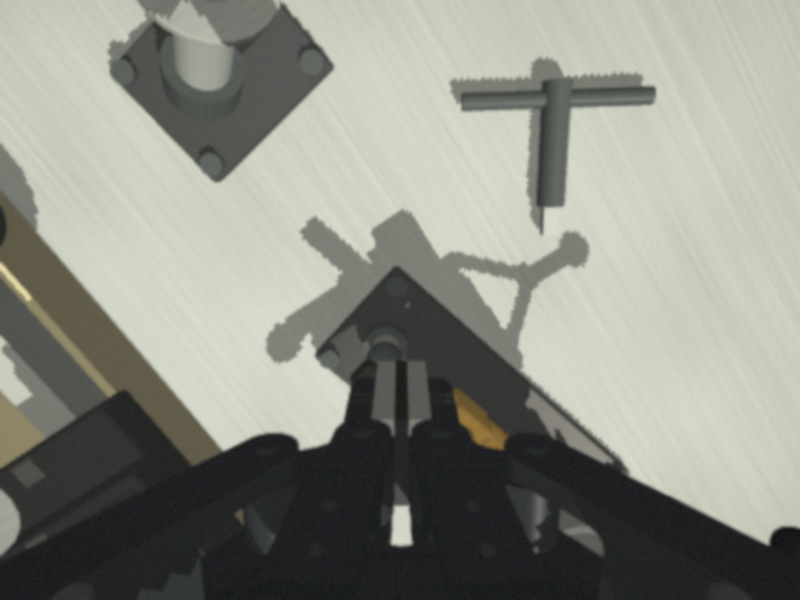

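The wrist view shows the take-off from above with the shut fingers hiding the handle around (400,400). I open the fingers and step back to see it.

```bash
python3 -m creep '{"claw":[0,0,0,0,0,0,0],"delta_pos":[[0.03,-0.03,0],[0.06,-0.05,-0.03],[0.08,-0.05,-0.06],[0.08,-0.05,-0.06],[0.08,-0.05,-0.06],[0.08,-0.05,-0.06],[0.08,-0.05,-0.06]],"roll":[0.05,0.1,0.15,0.2,0.2,0.2,0.2]}'
python3 - <<'E'
from h import *
st()
im,d=eyes.grab_frame("wrist"); P=cloud("wrist",d); cv2.imwrite("pics/w13.png",cv2.resize(im,(800,600)))
for q in ["cock_grip","cock_stem"]: tips("wrist",q,1)
s=np.array([.5815,.1160]); r=np.linalg.norm(P[...,:2]-s,axis=-1)
m=(P[...,2]>.085)&(P[...,2]<.112)&(r<.105)&(r>.033)&(d>0)&(P[...,1]<.1)
q=P[m][:,:2]
for _ in range(3):
    c=q.mean(0); w=np.linalg.svd(q-c,full_matrices=False)[2][0]; w=w if w[1]<0 else -w
    n=np.array([-w[1],w[0]]); q=q[abs((q-c)@n)<.012]
print("handle",len(q),c,np.degrees(np.arctan2(w[1],w[0]))%360,"from stem",np.degrees(np.arctan2(*(c-s)[::-1]))%360)
im,d=eyes.grab_frame("top"); cv2.imwrite("pics/top13.png",im); tips("top","cock_grip",1)
E
```

```text
time_s: 41.43
position: [0.5392, -0.058, 0.2829]
orientation: [-0.333, 0.943, 0.001, -0.001]
ft_force: [0.0, 0.0, -0.6]
opening: 0.0831
grasp_force: 0.0
41.4333 [ 0.5392 -0.058   0.2829] 
 [[-0.778 -0.629 -0.004]
 [-0.629  0.778  0.002]
 [ 0.002  0.003 -1.   ]]
[-0.313  0.358  1.575  0.     1.213 -2.564] [ 0.   0.  -0.6] 0.08312853938695308 0.0
wrist cock_grip 0.59 [0.5983 0.0378 0.0972] [291 265]
wrist cock_stem 0.64 [0.5792 0.1101 0.0996] [354 292]
handle 1075 [0.59567199 0.05107768] 284.2520347816071 from stem 282.3140147442915
top cock_grip 0.72 [0.5974 0.0397 0.0906] [227 183]
```

View pics/w13.png

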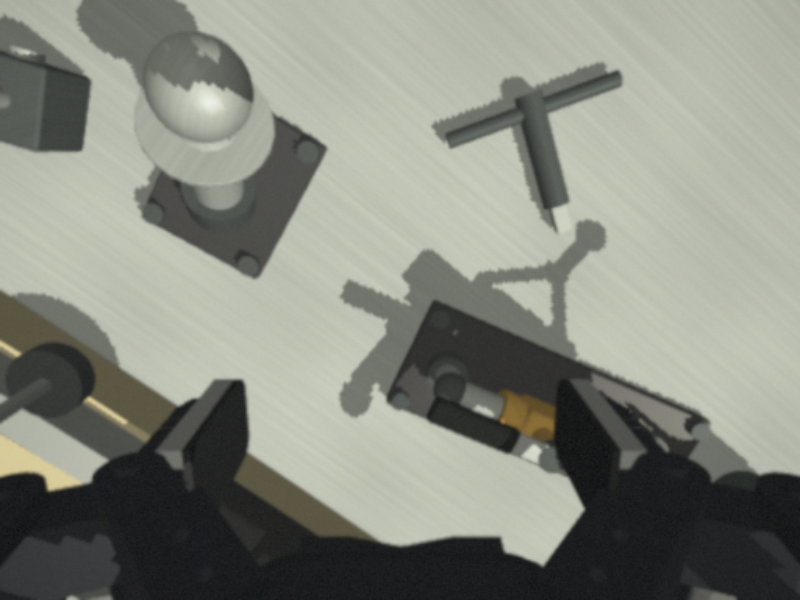

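The wrist view shows the black handle (475,425) parallel to the pipe and plate. It reads 284°, against 285° for the pipe, and did not give under 17 N, so it is at its stop. The robot touches nothing.

```bash
python3 -c "
from workcell import ctrl
print(ctrl.finish_job())"
```

```text
the job is handed in; nothing more can be done
None
```

The coupler is locked upright on the take-off ball with its spout at the lathe, and the cock was then opened to its stop; the job was handed in at about 41 s with the gripper open and clear, though the lever measured 0.86–0.89 rad of 0.96 raised on the stub (0.4 frees it) and the indicator stand, oil can and chuck key were checked only by eye.

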